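Set up a sine bar at 15 degrees and seat a wedge on it

ROBOT

A 6-joint arm with a two-finger parallel gripper is mounted at the origin on the work surface. World frame = base frame: x ahead of the robot, y to its left, z up, the work surface at z = 0. Lengths are in mm, angles in rad, forces in N, time in s.
With the tool pointing down it reaches from about 425 to 950 mm from the base axis. Payload 3.5 kg.
Tool frame: the origin (TCP) lies midway between the tips of the shut fingers; the grasp point (between the pads) lies 19 mm behind it (arm.pinch_z is the distance from the TCP to the grasp point, in mm); z points along the fingers, y is the line along which they close (so a half turn about z gives the same grasp; the last joint's range is limited). The gripper opens to 85 mm and grips with 20 to 120 N. Pads are 22 mm wide; open, the fingers measure 114 mm over their backs; the gripper's body (76 mm by 85 mm) begins 54 mm behind the grasp point. The pads swing forward as they close: fully open they stand 13 mm farther back than shut.
Start: joints at [-1.356, 0.286, 1.577, -0, 1.279, -0.15], TCP at [240.837, -630.558, 197.325] pointing down, gripper open.
Joint ranges: [-2.77, 2.77], [-0.9, 2.22], [0.21, 2.48], [-1.53, 4.67], [0.24, 2.81], [-2.84, 2.84]. Speed limits (rad/s): [2.79, 2.79, 3.14, 3.14, 3.14, 3.14].

INTERFACE

Orientations are given as [roll, pitch, yaw] about the fixed x, y, z axes, in that order (R = Rz(yaw) Ry(pitch) Rx(roll)).
In Python, from cell import telemetry, camera, arm gives the robot as it stands.
- The arm moves only by the tool send_rows, never from a script. Its argument "targets" is a list that holds one entry, the list of rows, each a list of 6 numbers: the shift along the tool's x, y, z in cm, then the turn, a rotation vector about the tool's x, y, z in degrees. In form: [[[tx, ty, tz, rx, ry, rz], ...]]. A call has 1 to 8 rows; each row shifts and turns the commanded pose from where the row before left it, along the tool's axes as they then stand; what a row does not reach is not made up. A row lasts 1/10 s, in which the tool goes at most 50 mm and 8.59 degrees, less where a joint would pass 70% of its speed; a pose out of reach is approached as far as the arm can. A call with a gripper value outside its range is refused whole. "hand" is the finger opening in cm, from 0 to 8.54, set as the call begins (left out, the last holds). The fingers move at their own pace and stop on an object; "force" is the grip in N (left out, the last holds). Time passes only in rows, so rows that do not move let the fingers close. It gives the time, the measured TCP pose, the force, the opening and the grip force at its end, in the units of the state.
- telemetry.sense(): the state, without advancing time (a new reading comes with each control period).
- camera(name): name is "side" or "top"; returns a dict with "pixels" (420x560x3 uint8, blue, green, red), "K" (3x3 intrinsics, pixels), "view" (4x4, takes a point from world to camera coordinates). Camera axes: x right, y up, looking along -z (the intrinsics and any distortion apply to the point x, -y, -z); pixel columns grow to the right and rows downward; lengths in mm; the calibration is good to about 2 mm. A picture is of the moment at which its call begins. There is no depth.
- arm.hand_in(): hands the job in; it is judged then, once.
The state is a dict: "time_s": time; "joint_pos": joint angles; "joint_velocities": joint speeds; "effort": joint torques, N m; "tcp_pos": TCP position; "eef_rot": TCP orientation; "wrist_force": force on the tool from outside, world axes, zero at the start; "wrist_torque": the same for the moment, N m; "opening": finger opening in mm; "finger_force": force on a finger pad.
Only numpy, scipy, OpenCV 4.12 (cv2) and the standard library are available. Lean on these libraries where they do the work, as an engineer would, in place of code of your own. Each camera call takes 0.05 s, during which the arm holds its last target. There are 200 camera calls.

TASK

Set up the sine bar on the granite plate for checking the 15 degree wedge: stand the 18 mm block on the plate, put the 8 mm block squarely on top of it (the 35 mm block is not needed), then rest the sine bar with the roller farther from its end stop in the middle of the blocks and the roller by the stop down on the plate. Last, lay the wedge on the sloping bar with its thick end against the stop, so that its upper face comes level. Set each piece down without dropping it, keep the whole set-up on the plate, and leave the tall block, the dial gauge stand and the square where they are.

Things in the scene. Friction and masses are not known exactly. Their poses are not given: they have to be found in the camera images.
- plate: Dark granite surface plate, fixed, 250 x 160 mm, upper face 50 mm above the bench. Origin: centre of its underside, on the bench; x along its 250 mm side, y along its 160 mm side, z up. It does not move.
- block_thick: Ground steel setting block, 45 x 35 mm in plan, 18 mm thick, about 0.22 kg, loose, lying flat on the bench. Origin: centre of its underside; x along the 45 mm side, y along the 35 mm side, z up. Goes on the plate first.
- block_thin: Ground steel setting block of the same 45 x 35 mm plan, 8 mm thick, about 0.1 kg, loose, lying flat on the bench. Origin and axes as for the 18 mm block. Goes on top of the 18 mm block, sides flush.
- block_tall: Ground steel setting block of the same 45 x 35 mm plan but 35 mm thick, loose; not needed, leave it alone. Origin and axes as for the 18 mm block.
- bar: Loose steel sine bar, 0.75 kg, 32 mm wide (y), on two 20 mm rollers with axes at x = -50 and +50, z = 10 mm. Flat top at z = 30, x -62 to 62. Body between the rollers: x -38 to 38, z 6 to 30, flat sides to grip. End stop at x -70 to -62, 12 mm above the top. Origin: middle, level with the rollers' underside, near the centre of mass; z out of the top. Set up it slopes 15 deg, x (away from the stop) uphill.
- bar_high (a point): Middle of the sine bar's +x roller, on the roller's axis, 10 mm above the roller's underside (bar frame x = 50, y = 0, z = 10 mm); axes as for the bar. This is the roller that rests on the blocks.
- wedge: Loose aluminium wedge, 0.19 kg, lying on its flat underside; 80 mm long (x), 26 mm wide (y, upright sides to grip), 36.4 mm high at the thick end (-x), 15 at the thin end (+x): 15 deg. Origin: centre of the underside; z out of it. In place its axes are parallel to the bar's and its origin is at x = -22, y = 0, z = 30 mm in the bar's frame. Slippery: let go on the slope it slides down to the stop.
- wedge_top (a point): Centre of the wedge's upper face (wedge frame x = 0, y = 0, z = 25.7 mm); its z axis is the normal of that face, its x axis runs down the face to the thin end. Upright when the wedge is in place.
- dial_stand: Bystander, loose, 1.7 kg: dial gauge on a grey magnetic stand, base 60 x 50 x 55 mm, steel column to 230 mm, an arm along its y axis with the dial 90 mm out. Origin: centre of the underside of its base; z up.
- square: Bystander, loose: steel engineer's square lying flat, stock 100 x 16 x 16 mm along x, blade 22 mm wide reaching 138 mm to +y at x = 39 mm. Origin: centre of the underside of the stock.
Things that resemble listed ones, but are neither listed nor needed, are in the scene too. Of the things that look like the wedge, the smallest one is meant.

How it is judged:
By the outcome, as a careful person would: the job done as asked, in the order asked, and still so for the second after the job is handed in, with the robot touching nothing.
It also fails if it takes over 118 s, if anything falls off the work surface, if the arm or the gripper's body presses on something with over 40 N, if the wrist force passes 120 N, or if a joint passes its speed limit or range.

## Working session

There is one attempt and no reset: what is moved stays moved. The work goes in short steps, Python scripts to look and compute and a tool call to move; the robot and the scene stay as the last step left them, time stands still between calls to the robot, and variables do not carry over. Pictures are saved under pics/ and viewed, at most 14 in all, crops included, and the job is handed in when it is done.

Besides the shell and the picture viewer there is one more tool, called after "Emit:" as name([rows], argument=value, ...), one row to a line, values as JSON. send_rows: Moves the arm, as the interface text tells. Its arguments: {"type":"object","properties":{"targets":{"type":"array"},"hand":{"type":"number"},"force":{"type":"number"}},"required":["targets"]}

```bash
ls; mkdir -p pics
python3 - <<'E'
from cell import telemetry,camera,arm
import cv2,numpy as np,pickle
for n in("top","side"):
    c=camera(n);cv2.imwrite(f"pics/{n}0.png",cv2.resize(c["pixels"],(784,588),interpolation=cv2.INTER_CUBIC))
    pickle.dump(c,open(f"{n}0.pkl","wb"));print(n,c.keys(),c["K"],c["view"])
print(telemetry.sense(),arm.pinch_z)
E
```

```text
pics
top dict_keys(['pixels', 'K', 'view']) [[424.70057526   0.         276.36224499]
 [  0.         424.70057526 210.07093781]
 [  0.           0.           1.        ]] [[-2.70128615e-02 -9.99627977e-01 -3.76993033e-03  4.81697867e+00]
 [ 9.95666538e-01 -2.72411439e-02  8.89160516e-02 -5.34312229e+02]
 [-8.89856700e-02 -1.35171650e-03  9.96031989e-01 -1.21483367e+03]
 [ 0.00000000e+00  0.00000000e+00  0.00000000e+00  1.00000000e+00]]
side dict_keys(['pixels', 'K', 'view']) [[496.05653409   0.         279.62126077]
 [  0.         496.05653409 208.34478582]
 [  0.           0.           1.        ]] [[-8.91819485e-01 -4.52018547e-01  1.83640692e-02  4.53527845e+02]
 [ 3.23675556e-01 -6.09190209e-01  7.23962308e-01 -2.23115303e+02]
 [-3.16057180e-01  6.51587693e-01  6.89595053e-01 -1.20936798e+03]
 [ 0.00000000e+00  0.00000000e+00  0.00000000e+00  1.00000000e+00]]
{'time_s': 0.1, 'joint_pos': array([-1.35596665e+00,  2.87129355e-01,  1.57803312e+00,  1.21711537e-05,
        1.27860854e+00, -1.50014051e-01]), 'joint_velocities': array([-0.0007105 , -0.00167877, -0.00469624, -0.00104954, -0.00069936,
       -0.00027601]), 'effort': array([ 1.27502684e-03, -4.07296729e+01, -2.93697810e+01, -1.21603571e-04,
        3.41408908e-03, -2.71470697e-06]), 'tcp_pos': array([ 240.71979654, -629.90129073,  196.04935926]), 'eef_rot': array([-3.13944050e+00, -3.37077187e-04,  3.64839844e-01]), 'wrist_force': array([-0.17455961,  0.46880203,  0.54257173]), 'wrist_torque': array([-0.00239811, -0.01584944, -0.01557068]), 'finger_force': 0.0, 'opening': 85.62992340698361} 18.700000000000003
```

View pics/top0.png

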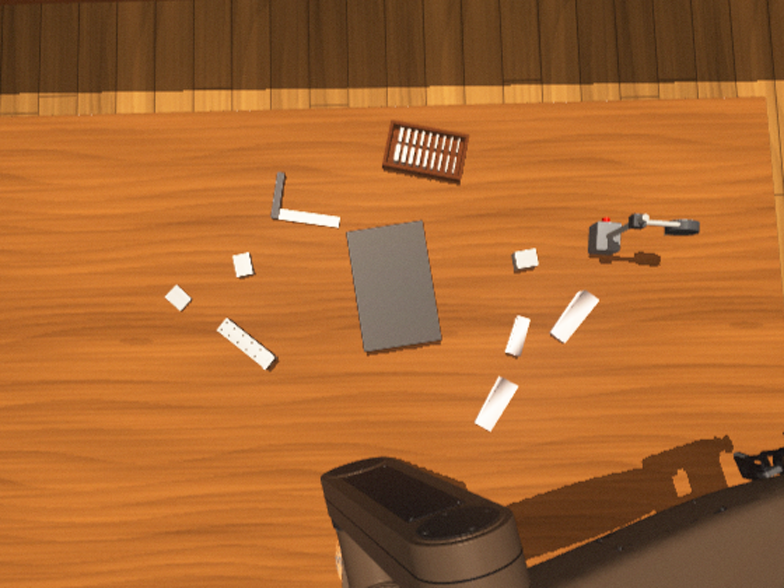

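View pics/side0.png

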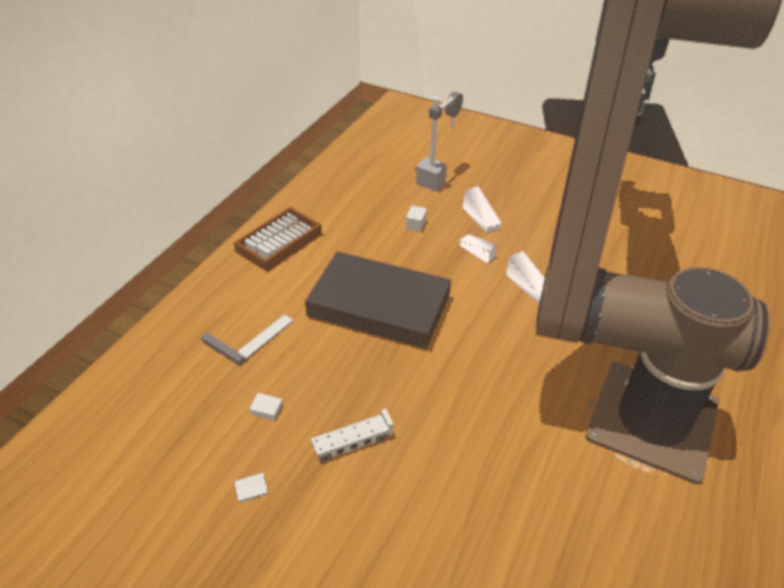

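The top view shows the plate at (394,287). White blocks are at (243,265), (178,298) and (525,259); the side view puts them at medium, thin and tall respectively. The bar is at (247,344), with its stop at the lower-right end.

There are three wedge candidates, at (517,336), (575,316) and (496,404). The one at (517,336) is the smallest, so it fits the description. I'll confirm it in a crop and fit the poses.

```bash
cat > h.py <<'E'
import numpy as np,cv2,pickle
from scipy.optimize import minimize
def proj(c,P):
    P=np.atleast_2d(P);q=P@c["view"][:3,:3].T+c["view"][:3,3]
    q=np.c_[q[:,0],-q[:,1],-q[:,2]]@c["K"].T
    return q[:,:2]/q[:,2:]
def ray(c,uv,z):
    d=np.linalg.inv(c["K"])@[uv[0],uv[1],1];d=c["view"][:3,:3].T@(d*[1,-1,-1])
    o=-c["view"][:3,:3].T@c["view"][:3,3];return (o+d*(z-o[2])/d[2])[:2]
def box(x0,x1,y,z0,z1):return np.array([[a,b,e] for a in(x0,x1) for b in(-y,y) for e in(z0,z1)],float)
def cyl(x):
    t=np.linspace(0,2*np.pi,24);return np.array([[x+10*np.cos(a),b,10+10*np.sin(a)] for a in t for b in(-16,16)])
W=[np.array([[-40,s,0],[40,s,0],[-40,s,36.4],[40,s,15]]) for s in(-13,13)]
M=dict(thick=[box(-22.5,22.5,17.5,0,18)],thin=[box(-22.5,22.5,17.5,0,8)],tall=[box(-22.5,22.5,17.5,0,35)],
 bar=[box(-62,62,16,20,30),box(-38,38,16,6,30),box(-70,-62,16,20,42),cyl(-50),cyl(50)],wedge=[np.vstack(W)],plate=[box(-125,125,80,0,50)])
S=8
def sat(c):
    a=c["pixels"].astype(float);return (a.max(2)-a.min(2))/(a.max(2)+1)
def fit(cams,name,g,z0=0,thr=0.45,free=(0,1,2),R=None,verb=1):
    """g=[x,y,yaw]; silhouettes in given cams"""
    tiles=[]
    for c in cams:
        u=proj(c,[[g[0],g[1],z0]])[0].astype(int);r=75 if name=="plate" else 34
        x0,y0=max(u[0]-r,0),max(u[1]-r,0)
        s=sat(c)[y0:y0+2*r,x0:x0+2*r]
        m=(cv2.resize(s,None,fx=S,fy=S,interpolation=cv2.INTER_CUBIC)<thr).astype(np.uint8)
        n,l,st,ce=cv2.connectedComponentsWithStats(m)
        t=(u-[x0,y0]+.5)*S
        k=min([i for i in range(1,n) if st[i,4]>30*S*S],key=lambda i:np.hypot(*(ce[i]-t)))
        tiles.append((c,x0,y0,(l==k).astype(np.uint8)))
    def ren(p,t):
        c,x0,y0,m=t;o=np.zeros_like(m);a=p[2];Rz=np.array([[np.cos(a),-np.sin(a),0],[np.sin(a),np.cos(a),0],[0,0,1]])
        for h in M[name]:
            q=(proj(c,h@Rz.T+[p[0],p[1],z0])-[x0,y0]+.5)*S
            cv2.fillConvexPoly(o,cv2.convexHull(np.round(q).astype(np.int32)),1)
        return o
    f=lambda p:sum((ren(p,t)!=t[3]).sum() for t in tiles)/S/S
    best=None
    for k in range(2):
        p=np.array(g) if best is None else best.x
        best=minimize(f,p,method="Nelder-Mead",options=dict(initial_simplex=p+np.array([[0,0,0],[8,0,0],[0,8,0],[0,0,.2]])/(1+2*k),xatol=.02,fatol=.05))
    if verb:print(name,best.x.round(3),"xor px",round(best.fun,1),"area",[int(t[3].sum()/S/S) for t in tiles])
    return best.x
E
cat > f0.py <<'E'
from h import *
T,Sd=[pickle.load(open(n+"0.pkl","rb")) for n in("top","side")]
k=1/1.4
G=dict(thick=((243,265),18,[0,np.pi/2]),thin=((178,298),8,[.7,-.8]),tall=((525,259),35,[0,np.pi/2]),
 bar=((247,344),25,[.73+np.pi/2]),wedge=((517,336),20,[-.25,np.pi-.25]),plate=((394,287),50,[.1]))
for n,(uv,z,ys) in G.items():
    xy=ray(T,np.array(uv)*k,z)
    if n=="bar": # +x from stop to far end
        a=ray(T,np.array((268,362))*k,z);b=ray(T,np.array((225,325))*k,z);ys=[np.arctan2(*(b-a)[::-1])]
    for y in ys:
        for cs in([T],[Sd],[T,Sd]):
            if n=="plate":
                fit(cs,n,[*xy,y],thr=.35)
            else: fit(cs,n,[*xy,y])
E
python3 f0.py
python3 - <<'E'
from h import *
T,Sd=[pickle.load(open(""+n+"0.pkl","rb"))["pixels"] for n in("top","side")]
def cr(I,u,v,w,h):
    u,v=int(u/1.4),int(v/1.4);return cv2.resize(I[v-h//2:v-h//2+h,u-w//2:u-w//2+w],(400,300),interpolation=cv2.INTER_CUBIC)
o=np.vstack([np.hstack([cr(T,535,330,120,90),cr(Sd,495,240,120,90)]),np.hstack([cr(T,225,310,120,90),cr(Sd,320,440,140,105)])])
cv2.imwrite("pics/c1.png",o)
E
```

```text
thick [6.07721e+02 2.94714e+02 1.89000e-01] xor px 9.3 area [206]
thick [6.06515e+02 2.91054e+02 1.72000e-01] xor px 23.0 area [354]
thick [6.06963e+02 2.92805e+02 2.07000e-01] xor px 58.6 area [206, 354]
thick [607.396 294.287   1.404] xor px 80.5 area [206]
thick [606.505 291.334   1.43 ] xor px 85.4 area [354]
thick [606.589 291.779   1.418] xor px 173.0 area [206, 354]
thin [541.601 433.511   0.803] xor px 4.1 area [196]
thin [540.652 431.176   0.79 ] xor px 39.6 area [376]
thin [540.906 432.635   0.804] xor px 56.6 area [196, 376]
thin [ 5.41872e+02  4.33644e+02 -4.36000e-01] xor px 66.7 area [196]
thin [ 5.40220e+02  4.30723e+02 -3.28000e-01] xor px 122.0 area [376]
thin [ 5.40952e+02  4.31759e+02 -3.84000e-01] xor px 194.3 area [196, 376]
tall [ 6.01180e+02 -3.00619e+02  4.62000e-01] xor px 66.0 area [228]
tall [ 6.01764e+02 -3.04370e+02  3.77000e-01] xor px 42.9 area [243]
tall [ 6.01000e+02 -3.01797e+02  3.77000e-01] xor px 113.2 area [228, 243]
tall [ 602.    -300.134    1.73 ] xor px 11.2 area [228]
tall [ 601.096 -303.401    1.696] xor px 19.9 area [243]
tall [ 601.775 -300.868    1.717] xor px 40.5 area [228, 243]
bar [442.924 288.189   0.877] xor px 16.2 area [559]
bar [442.527 284.584   0.87 ] xor px 77.4 area [1108]
bar [441.961 286.601   0.879] xor px 122.0 area [559, 1108]
wedge [ 4.42737e+02 -2.79559e+02 -3.75000e-01] xor px 13.3 area [313]
wedge [ 4.4180e+02 -2.7974e+02 -2.9000e-01] xor px 53.6 area [360]
wedge [ 4.42344e+02 -2.79393e+02 -3.69000e-01] xor px 73.6 area [313, 360]
wedge [ 441.086 -278.707    2.813] xor px 21.8 area [313]
wedge [ 439.03  -277.342    2.9  ] xor px 80.5 area [360]
wedge [ 440.482 -278.391    2.844] xor px 112.1 area [313, 360]
plate [ 5.50218e+02 -2.24690e+01  1.39000e-01] xor px 166.4 area [4712]
plate [ 5.56904e+02 -3.40430e+01  1.32000e-01] xor px 660.3 area [4214]
plate [ 5.50969e+02 -2.27570e+01  1.36000e-01] xor px 911.7 area [4712, 4214]
```

View pics/c1.png

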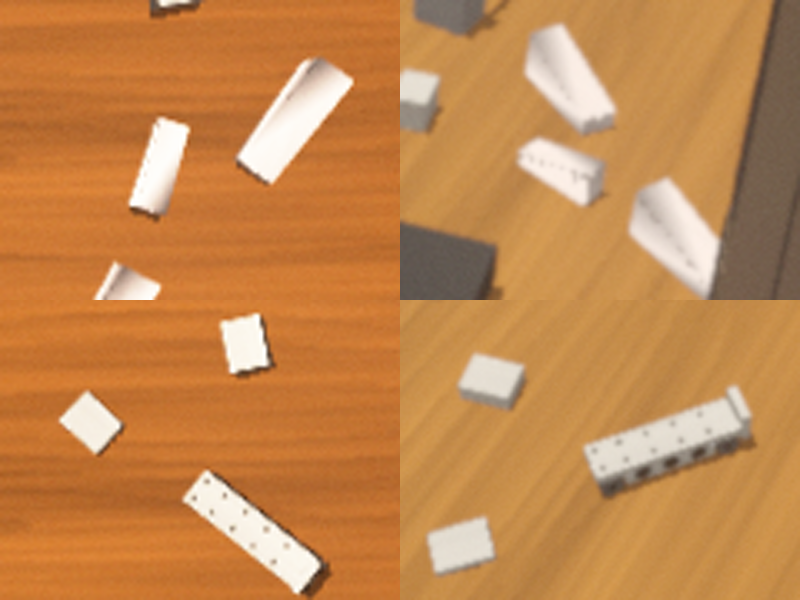

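The crops confirm the small wedge (top crop (160,167), side crop (562,170)). It has a dotted side, and its thick end is toward the robot. The other two wedges are clearly larger. At lower left, the thick block is at (246,344), the thin block at (92,422) and the bar at (252,530), with the stop at its lower-right end.

Next is a move planner, then the first approach.

```bash
cat > plan.py <<'E'
import sys,json,numpy as np
from math import ceil
from scipy.spatial.transform import Rotation as Ro
from cell import telemetry
def tool(yaw,tilt=0): return Ro.from_euler("z",yaw)*Ro.from_euler("x",np.pi)*Ro.from_euler("y",tilt)
def plan(wps,step=46,P0=None,R0=None):
    s=telemetry.sense();p=s["tcp_pos"] if P0 is None else P0;R=Ro.from_euler("xyz",s["eef_rot"]) if R0 is None else R0
    print("t",round(s["time_s"],2),"tcp",p.round(1),"F",s["wrist_force"].round(1),"open",round(s["opening"],1))
    for w in wps:
        tp=np.array(w[:3],float);Rt=tool(w[3],np.radians(w[4]) if len(w)>4 else 0);st=w[5] if len(w)>5 else step
        rv=(R.inv()*Rt).as_rotvec();n=max(ceil(np.linalg.norm(tp-p)/st),ceil(np.degrees(np.linalg.norm(rv))/8),1)
        rows=[]
        for i in range(n):
            Ri=R*Ro.from_rotvec(rv*i/n);rows.append([*(Ri.inv().apply((tp-p)/n)/10).round(2).tolist(),*np.degrees(rv/n).round(1).tolist()])
        print(n,[round(float(v),1) for v in tp]);
        if n>2 and np.ptp(np.array(rows),axis=0).max()<.02: print(n,"x",rows[0])
        else: print(json.dumps(rows))
        p,R=tp,Rt
if __name__=="__main__": plan(json.loads(sys.argv[1]))
E
python3 plan.py "[[607,292.5,90,0.188],[607,292.5,2,0.188]]"
```

```text
t 0.1 tcp [ 240.7 -629.9  196. ] F [-0.2  0.5  0.5] open 85.6
22 [607.0, 292.5, 90.0]
[[3.05, -3.32, 0.49, -0.0, -0.0, 0.5], [3.02, -3.35, 0.49, -0.0, -0.0, 0.5], [3.0, -3.37, 0.49, -0.0, -0.0, 0.5], [2.97, -3.39, 0.49, -0.0, -0.0, 0.5], [2.94, -3.42, 0.49, -0.0, -0.0, 0.5], [2.92, -3.44, 0.49, -0.0, -0.0, 0.5], [2.89, -3.47, 0.49, -0.0, -0.0, 0.5], [2.86, -3.49, 0.49, -0.0, -0.0, 0.5], [2.83, -3.51, 0.49, -0.0, -0.0, 0.5], [2.8, -3.53, 0.49, -0.0, -0.0, 0.5], [2.77, -3.56, 0.49, -0.0, -0.0, 0.5], [2.75, -3.58, 0.49, -0.0, -0.0, 0.5], [2.72, -3.6, 0.49, -0.0, -0.0, 0.5], [2.69, -3.62, 0.49, -0.0, -0.0, 0.5], [2.66, -3.64, 0.49, -0.0, -0.0, 0.5], [2.63, -3.67, 0.48, -0.0, -0.0, 0.5], [2.6, -3.69, 0.48, -0.0, -0.0, 0.5], [2.57, -3.71, 0.48, -0.0, -0.0, 0.5], [2.54, -3.73, 0.48, -0.0, -0.0, 0.5], [2.51, -3.75, 0.48, -0.0, -0.0, 0.5], [2.48, -3.77, 0.48, -0.0, -0.0, 0.5], [2.45, -3.79, 0.48, -0.0, -0.0, 0.5]]
2 [607.0, 292.5, 2.0]
[[0.0, -0.0, 4.4, 0.0, 0.0, 0.0], [0.0, -0.0, 4.4, 0.0, 0.0, 0.0]]
```

Emit:
send_rows([
  [[3.05,-3.32,0.4,0,0,0.5],[3.02,-3.35,0.4,0,0,0.5],[3.0,-3.37,0.4,0,0,0.5],[2.97,-3.4,0.4,0,0,0.5],[2.94,-3.42,0.4,0,0,0.5],[2.92,-3.44,0.4,0,0,0.5],[2.89,-3.47,0.4,0,0,0.5],[2.86,-3.5,0.4,0,0,0.5]],
])

```text
time_s: 0.9
tcp_pos: [374.9, -293.3, 164.8]
eef_rot: [-3.141, 0.0, 0.294]
wrist_force: [1.2, -0.2, 0.8]
opening: 85.2
finger_force: 0.0
```

Emit:
send_rows([
  [[2.83,-3.5,0.4,0,0,0.5],[2.8,-3.53,0.4,0,0,0.5],[2.77,-3.56,0.4,0,0,0.5],[2.75,-3.58,0.4,0,0,0.5],[2.72,-3.6,0.4,0,0,0.5],[2.7,-3.62,0.4,0,0,0.5],[2.66,-3.64,0.4,0,0,0.5],[2.63,-3.67,0.4,0,0,0.5]],
])

```text
time_s: 1.7
tcp_pos: [510.9, 40.9, 132.9]
eef_rot: [3.142, 0.0, 0.225]
wrist_force: [1.2, 0.6, -0.0]
opening: 85.7
finger_force: 0.0
```

Emit:
send_rows([
  [[2.6,-3.7,0.5,0,0,0.5],[2.57,-3.7,0.5,0,0,0.5],[2.54,-3.73,0.5,0,0,0.5],[2.5,-3.75,0.5,0,0,0.5],[2.48,-3.77,0.5,0,0,0.5],[2.45,-3.8,0.5,0,0,0.5],[0,0,0,0,0,0],[0,0,0,0,0,0]],
], hand=6)

```text
time_s: 2.5
tcp_pos: [613.0, 290.0, 101.9]
eef_rot: [3.141, 0.002, 0.175]
wrist_force: [-0.2, 0.1, 0.0]
opening: 60.2
finger_force: 0.0
```

```bash
python3 plan.py "[[607,292.5,20,0.188],[607,292.5,3,0.188,0,10]]"
```

```text
t 2.5 tcp [613.  290.  101.9] F [-0.2  0.1  0. ] open 60.2
2 [607.0, 292.5, 20.0]
[[-0.26, -0.18, 4.09, 0.0, 0.1, -0.4], [-0.27, -0.18, 4.09, 0.0, 0.1, -0.4]]
2 [607.0, 292.5, 3.0]
[[0.0, -0.0, 0.85, 0.0, 0.0, 0.0], [0.0, -0.0, 0.85, 0.0, 0.0, 0.0]]
```

Emit:
send_rows([
  [[-0.26,-0.18,4.1,0,0,-0.4],[-0.26,-0.18,4.1,0,0,-0.4],[0,0,0.8,0,0,0],[0,0,0.8,0,0,0],[0,0,0,0,0,0],[0,0,0,0,0,0]],
])

```text
time_s: 3.1
tcp_pos: [609.9, 292.0, 7.9]
eef_rot: [-3.141, -0.004, 0.186]
wrist_force: [0.2, -1.0, -0.6]
opening: 59.8
finger_force: 0.0
```

Emit:
send_rows([
  [[0,0,0,0,0,0],[0,0,0,0,0,0],[0,0,0,0,0,0],[0,0,0,0,0,0],[0,0,0,0,0,0],[0,0,0,0,0,0]],
], hand=3.2, force=40)

```text
time_s: 3.7
tcp_pos: [608.0, 292.0, 5.3]
eef_rot: [3.142, 0.0, 0.187]
wrist_force: [-0.0, -0.1, -0.4]
opening: 31.6
finger_force: 0.0
```

```bash
python3 - <<'E'
from h import *
from cell import camera,telemetry
c=camera("side");t=camera("top");pickle.dump((c,t),open("g1.pkl","wb"))
def cr(I,u,v):
    u,v=int(u/1.4),int(v/1.4);return cv2.resize(I["pixels"][v-52:v+53,u-70:u+70],(400,300),interpolation=cv2.INTER_CUBIC)
cv2.imwrite("pics/g1.png",np.hstack([cr(c,275,395),cr(t,243,270)]))
E
python3 plan.py "[[596.5,-16,140,0.139]]"
```

```text
t 3.8 tcp [607.9 292.    5.2] F [ 1.3 -0.3  0.4] open 32.0
8 [596.5, -16.0, 140.0]
[[-0.86, 3.76, -1.68, -0.0, 0.0, 0.3], [-0.83, 3.76, -1.68, -0.0, 0.0, 0.3], [-0.81, 3.77, -1.68, -0.0, 0.0, 0.3], [-0.79, 3.77, -1.68, -0.0, 0.0, 0.3], [-0.77, 3.78, -1.68, -0.0, 0.0, 0.3], [-0.74, 3.78, -1.68, -0.0, 0.0, 0.3], [-0.72, 3.79, -1.68, -0.0, 0.0, 0.3], [-0.7, 3.79, -1.68, -0.0, 0.0, 0.3]]
```

View pics/g1.png

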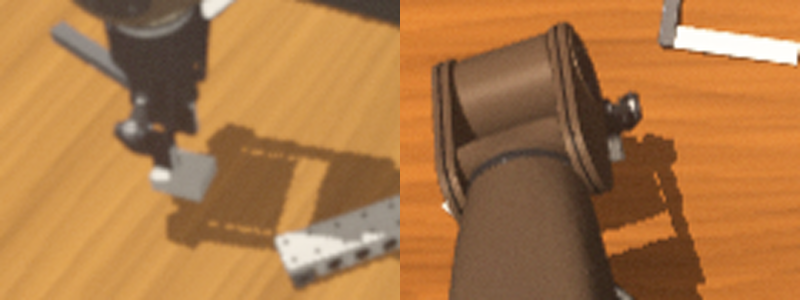

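The grasp missed: the opening went to 32 mm with no pad force. In the side crop the finger is at about (162,170) and the block shows to its right at about (190,175). I'll check this numerically.

Run:
```python
from h import *
c,t=pickle.load(open("g1.pkl","rb"));o=pickle.load(open("side0.pkl","rb"))
print("crop tcp",(proj(c,[[608,292,5],[608,292,24],[608,309,9],[608,275,9]])-[196-70,282-52])*400/140)
p=np.array([[607,292.5]])
print("block corners before, crop",((proj(o,box(-22.5,22.5,17.5,0,18)@np.array([[np.cos(.188),-np.sin(.188),0],[np.sin(.188),np.cos(.188),0],[0,0,1]]).T+[607,292.5,0]))-[126,230])*400/140)
a=[cv2.resize(i["pixels"][240:340,140:240],(400,400),interpolation=cv2.INTER_CUBIC) for i in(o,c)]
cv2.imwrite("pics/g1b.png",np.hstack(a))
```

```text
crop tcp [[180.06152734 173.5017702 ]
 [177.63660701 159.7650557 ]
 [168.02763064 185.08494198]
 [190.87317154 156.44760208]]
block corners before, crop [[213.80496671 168.28697866]
 [211.87679323 155.34350036]
 [197.66931923 200.37681505]
 [195.53173111 187.502371  ]
 [165.43653245 156.08520077]
 [163.02757174 143.10752316]
 [148.43062256 187.70016593]
 [145.7947804  174.78537449]]
```

View pics/g1b.png

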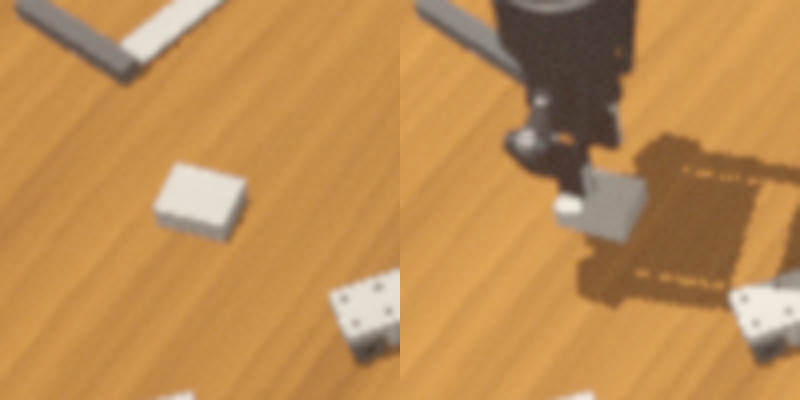

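Emit:
send_rows([
  [[0,0,0,0,0,0],[0,0,0,0,0,0],[0,0,0,0,0,0],[0,0,0,0,0,0],[0,0,0.3,0,0,0],[0,0,0.3,0,0,0],[0,0,0,0,0,0]],
], hand=6)

```text
time_s: 4.5
tcp_pos: [607.4, 291.8, -1.5]
eef_rot: [3.141, 0.001, 0.187]
wrist_force: [-0.3, -0.1, -0.6]
opening: 59.7
finger_force: 0.0
```

Emit:
send_rows([
  [[0,0,0,0,0,0],[0,0,0,0,0,0],[0,0,0,0,0,0],[0,0,0,0,0,0],[0,0,0,0,0,0],[0,0,0,0,0,0]],
], hand=2.5)

```text
time_s: 5.1
tcp_pos: [608.0, 292.0, -0.6]
eef_rot: [-3.142, -0.0, 0.187]
wrist_force: [-0.1, 0.2, 0.4]
opening: 25.3
finger_force: 0.0
```

Run:
```python
from h import *
from cell import camera
c=camera("side");pickle.dump(c,open("g2.pkl","wb"))
cv2.imwrite("pics/g2.png",cv2.resize(c["pixels"][235:315,140:240],(800,600),interpolation=cv2.INTER_CUBIC)[:,:])
print((proj(c,[[608,292,0],[608,292,19],[608+2.5,304.8,0],[608-2.5,279,0]])-[140,235])*[8,7.5])
```

```text
[[393.93464606 427.30166814]
 [387.18368021 391.44890897]
 [362.97410813 452.83555539]
 [424.87995534 401.64790041]]
```

View pics/g2.png

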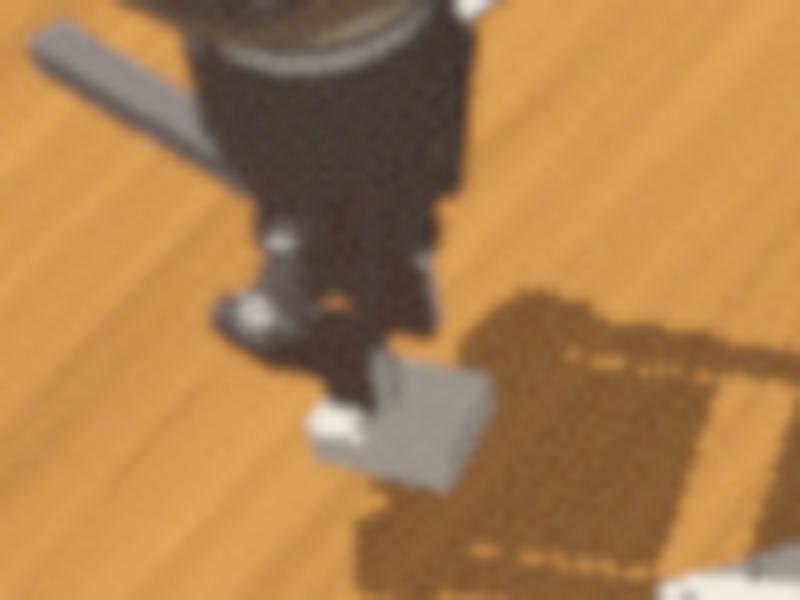

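The near fingertip is at about (355,405), about 25 mm higher than the TCP reading implies. So the fingers closed above the block, which hasn't moved. I'll open and feel downward in small steps.

Emit:
send_rows([
  [[0,0,0,0,0,0],[0,0,0,0,0,0],[0,0,0,0,0,0],[0,0,0,0,0,0],[0,0,0.3,0,0,0],[0,0,0.3,0,0,0],[0,0,0.2,0,0,0],[0,0,0,0,0,0]],
], hand=5)

```text
time_s: 5.95
tcp_pos: [607.6, 291.8, -9.4]
eef_rot: [3.141, 0.001, 0.187]
wrist_force: [-0.1, 0.8, -0.6]
opening: 49.8
finger_force: 0.0
```

Emit:
send_rows([
  [[0,0,0,0,0,0],[0,0,0,0,0,0],[0,0,0,0,0,0],[0,0,0,0,0,0],[0,0,0,0,0,0],[0,0,0,0,0,0]],
], hand=2.8)

```text
time_s: 6.55
tcp_pos: [608.1, 292.0, -8.6]
eef_rot: [-3.142, -0.0, 0.187]
wrist_force: [-0.3, 0.2, 0.4]
opening: 27.7
finger_force: 0.0
```

Emit:
send_rows([
  [[0,0,0,0,0,0],[0,0,0,0,0,0],[0,0,0,0,0,0],[0,0,0,0,0,0],[0,0,0.3,0,0,0],[0,0,0.3,0,0,0],[0,0,0.2,0,0,0],[0,0,0,0,0,0]],
], hand=5)

```text
time_s: 7.35
tcp_pos: [607.5, 291.9, -17.4]
eef_rot: [3.141, 0.001, 0.187]
wrist_force: [-0.4, -1.3, -0.3]
opening: 49.9
finger_force: 0.0
```

Emit:
send_rows([
  [[0,0,0,0,0,0],[0,0,0,0,0,0],[0,0,0,0,0,0],[0,0,0,0,0,0],[0,0,0,0,0,0],[0,0,0,0,0,0]],
], hand=2.8)

```text
time_s: 7.95
tcp_pos: [608.5, 292.2, -16.2]
eef_rot: [-3.141, -0.001, 0.187]
wrist_force: [0.4, 0.4, 3.3]
opening: 27.7
finger_force: 1.2
```

Run:
```python
from h import *
from cell import camera
c=camera("side");t=camera("top");pickle.dump((c,t),open("g3.pkl","wb"))
a=cv2.resize(c["pixels"][215:315,140:240],(400,400),interpolation=cv2.INTER_CUBIC)
b=cv2.resize(t["pixels"][140:240,125:225],(400,400),interpolation=cv2.INTER_CUBIC)
cv2.imwrite("pics/g3.png",np.hstack([a,b]))
```

```text
(no output)
```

View pics/g3.png

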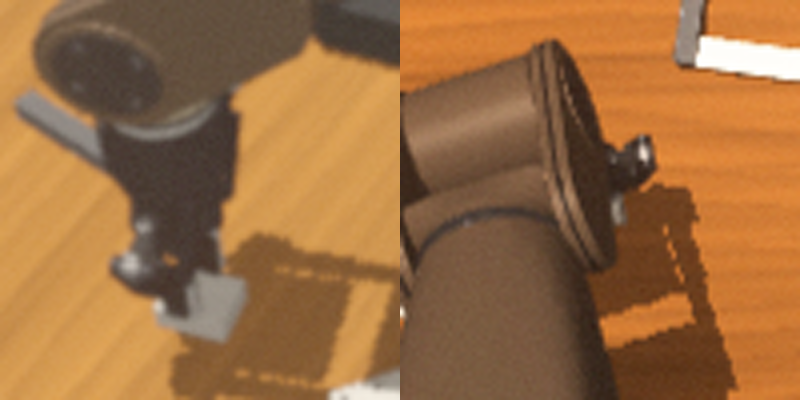

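Closing now gave 3.3 N upward and 1.2 N on a pad, so the tips are just touching the 18 mm top at a TCP reading of −16. The tips therefore sit about 34 mm above the reported TCP at this opening. I'll open and go about 14 mm lower.

Emit:
send_rows([
  [[0,0,0,0,0,0],[0,0,0,0,0,0],[0,0,0,0,0,0],[0,0,0,0,0,0],[0,0,0.4,0,0,0],[0,0,0.4,0,0,0],[0,0,0.4,0,0,0],[0,0,0,0,0,0]],
], hand=5)

```text
time_s: 8.85
tcp_pos: [607.2, 291.8, -29.9]
eef_rot: [3.141, 0.002, 0.187]
wrist_force: [-0.1, 0.8, -0.0]
opening: 49.9
finger_force: 0.0
```

Emit:
send_rows([
  [[0,0,0,0,0,0],[0,0,0,0,0,0],[0,0,0,0,0,0],[0,0,0,0,0,0],[0,0,0,0,0,0],[0,0,0,0,0,0]],
], hand=2.8)

```text
time_s: 9.45
tcp_pos: [608.1, 292.0, -28.7]
eef_rot: [-3.142, -0.0, 0.187]
wrist_force: [0.5, 1.3, -1.1]
opening: 34.1
finger_force: 41.4
```

Gripped: 34.1 mm opening, 41 N. Lift and carry it to the plate.

```bash
python3 plan.py "[[608,292,40,0.187],[596.5,-16,70,0.139],[596.5,-16,28,0.139]]"
```

```text
t 9.45 tcp [608.1 292.  -28.7] F [ 0.5  1.3 -1.1] open 34.1
2 [608.0, 292.0, 40.0]
[[-0.0, 0.0, -3.43, -0.0, -0.0, -0.0], [-0.0, 0.0, -3.43, -0.0, -0.0, -0.0]]
7 [596.5, -16.0, 70.0]
[[-0.98, 4.29, -0.43, 0.0, -0.0, 0.4], [-0.95, 4.3, -0.43, 0.0, -0.0, 0.4], [-0.92, 4.31, -0.43, 0.0, -0.0, 0.4], [-0.89, 4.31, -0.43, 0.0, -0.0, 0.4], [-0.86, 4.32, -0.43, 0.0, -0.0, 0.4], [-0.83, 4.32, -0.43, 0.0, -0.0, 0.4], [-0.8, 4.33, -0.43, 0.0, -0.0, 0.4]]
1 [596.5, -16.0, 28.0]
[[0.0, -0.0, 4.2, 0.0, 0.0, 0.0]]
```

Emit:
send_rows([
  [[0,0,-0.9,0,0,0],[0,0,-2,0,0,0],[0,0,-4,0,0,0],[-0.97,2.0,-0.43,0,0,0.4],[-0.95,4.3,-0.43,0,0,0.4],[-0.92,4.3,-0.43,0,0,0.4],[-0.89,4.3,-0.43,0,0,0.4],[-0.86,4.3,-0.43,0,0,0.4]],
])

```text
time_s: 10.25
tcp_pos: [594.9, 93.4, 62.3]
eef_rot: [3.142, 0.0, 0.152]
wrist_force: [0.7, 0.3, -2.9]
opening: 33.8
finger_force: 41.3
```

Emit:
send_rows([
  [[-0.83,4.3,-0.43,0,0,0.4],[-0.8,4.3,-0.43,0,0,0.4],[0,2.3,0,0,0,0],[0,0,0,0,0,0],[0,0,0,0,0,0]],
])

```text
time_s: 10.75
tcp_pos: [594.9, -15.5, 70.6]
eef_rot: [-3.141, 0.0, 0.137]
wrist_force: [1.0, -0.4, -2.0]
opening: 33.8
finger_force: 41.3
```

```bash
python3 plan.py "[[596.5,-16,26,0.139]]"
python3 - <<'E'
from h import *
from cell import camera
c=camera("side");t=camera("top");pickle.dump((c,t),open("g4.pkl","wb"))
u,v=proj(c,[596,-16,85])[0].astype(int)
cv2.imwrite("pics/g4.png",cv2.resize(c["pixels"][v-75:v+75,u-100:u+100],(800,600),interpolation=cv2.INTER_CUBIC));print(u-100,v-75)
E
```

```text
t 10.75 tcp [594.9 -15.5  70.6] F [ 1.  -0.4 -2. ] open 33.8
1 [596.5, -16.0, 26.0]
[[0.15, 0.07, 4.46, -0.0, 0.0, -0.1]]
154 118
```

View pics/g4.png

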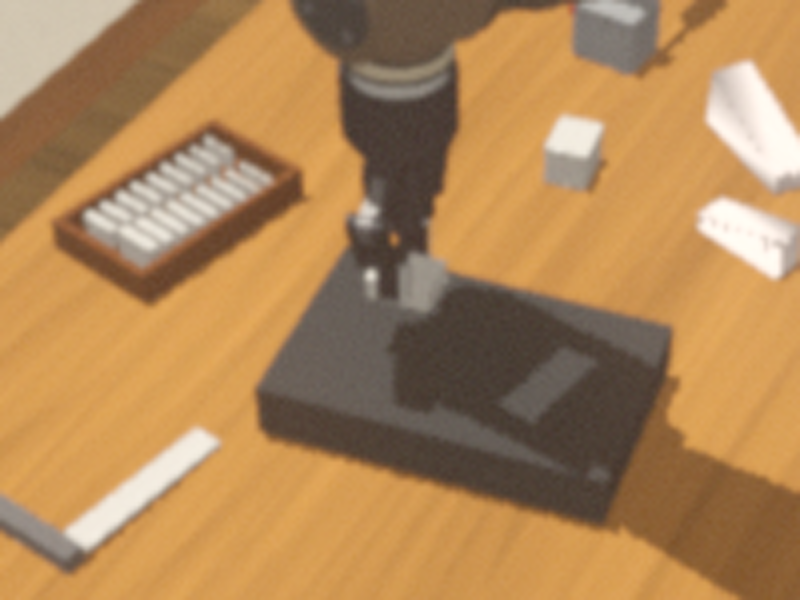

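The side view shows the block held over the plate at about (415,285), well inside its edges. I'll lower it and feel for contact.

Emit:
send_rows([
  [[0.15,0.07,3.0,0,0,0],[0,0,1.4,0,0,0],[0,0,0.2,0,0,0],[0,0,0.1,0,0,0],[0,0,0,0,0,0],[0,0,0,0,0,0]],
])

```text
time_s: 11.45
tcp_pos: [597.5, -15.8, 24.4]
eef_rot: [3.141, -0.001, 0.138]
wrist_force: [-0.4, 0.6, -2.1]
opening: 33.9
finger_force: 41.3
```

Emit:
send_rows([
  [[0,0,0.1,0,0,0],[0,0,0.05,0,0,0],[0,0,0,0,0,0],[0,0,0,0,0,0]],
])

```text
time_s: 11.85
tcp_pos: [596.8, -15.9, 22.0]
eef_rot: [3.142, -0.0, 0.138]
wrist_force: [-0.8, 0.5, -2.1]
opening: 34.0
finger_force: 41.3
```

Emit:
send_rows([
  [[0,0,0.05,0,0,0],[0,0,0.05,0,0,0],[0,0,0,0,0,0],[0,0,0,0,0,0]],
])

```text
time_s: 12.25
tcp_pos: [596.9, -15.9, 21.3]
eef_rot: [3.142, 0.0, 0.138]
wrist_force: [-1.3, -0.4, 1.6]
opening: 33.7
finger_force: 41.6
```

Contact. Release, rise, and go to the thin block.

Emit:
send_rows([
  [[0,0,0,0,0,0],[0,0,0,0,0,0],[0,0,0,0,0,0],[0,0,0,0,0,0],[0,0,-1,0,0,0],[0,0,-4,0,0,0],[0,0,0,0,0,0],[0,0,0,0,0,0]],
], hand=5.5)

```text
time_s: 13.05
tcp_pos: [598.2, -16.1, 73.1]
eef_rot: [3.14, -0.004, 0.138]
wrist_force: [-0.4, -0.3, -0.8]
opening: 54.9
finger_force: 0.0
```

```bash
python3 plan.py "[[541.2,432.8,20,0.803],[541.2,432.8,-32.5,0.803,0,20]]"
```

```text
t 13.05 tcp [598.2 -16.1  73.1] F [-0.4 -0.3 -0.8] open 54.9
10 [541.2, 432.8, 20.0]
[[0.05, -4.53, 0.53, 0.0, -0.0, -3.8], [0.35, -4.51, 0.53, 0.0, -0.0, -3.8], [0.65, -4.48, 0.53, 0.0, -0.0, -3.8], [0.95, -4.43, 0.53, 0.0, -0.0, -3.8], [1.24, -4.35, 0.53, 0.0, -0.0, -3.8], [1.53, -4.26, 0.53, 0.0, -0.0, -3.8], [1.81, -4.15, 0.53, 0.0, -0.0, -3.8], [2.08, -4.02, 0.53, 0.0, -0.0, -3.8], [2.34, -3.87, 0.53, 0.0, -0.0, -3.8], [2.59, -3.71, 0.53, 0.0, -0.0, -3.8]]
3 [541.2, 432.8, -32.5]
3 x [-0.0, -0.0, 1.75, 0.0, 0.0, 0.0]
```

Emit:
send_rows([
  [[0.05,-4.53,0.3,0,0,-3.8],[0.35,-4.51,0.3,0,0,-3.8],[0.65,-4.48,0.3,0,0,-3.8],[0.95,-4.43,0.3,0,0,-3.8],[1.24,-4.35,0.6,0,0,-3.8],[1.53,-4.26,0.6,0,0,-3.8],[1.81,-4.15,0.7,0,0,-3.8],[2.08,-4.02,0.7,0,0,-3.8]],
])

```text
time_s: 13.85
tcp_pos: [550.0, 344.9, 31.4]
eef_rot: [-3.141, 0.002, 0.671]
wrist_force: [1.2, -0.8, 1.1]
opening: 54.8
finger_force: 0.0
```

Emit:
send_rows([
  [[2.34,-3.87,0.7,0,0,-3.8],[2.59,-3.71,0.7,0,0,-3.8],[0,0,0,0,0,0],[0,0,0,0,0,0],[0,0,0,0,0,0]],
])

```text
time_s: 14.35
tcp_pos: [539.8, 432.1, 18.1]
eef_rot: [-3.141, 0.002, 0.8]
wrist_force: [-0.2, 0.2, 0.1]
opening: 55.1
finger_force: 0.0
```

```bash
python3 - <<'E'
from h import *
from cell import camera
c=camera("side");t=camera("top");pickle.dump((c,t),open("g5.pkl","wb"))
for cs in([c],[t]):
    try: fit(cs,"thick",[597,-16,.139],z0=50,thr=.22)
    except Exception as e: print(e)
# plate by brightness in top
g=cv2.cvtColor(t["pixels"],cv2.COLOR_BGR2GRAY);print(g[195:215:6,275:300:6],g[195:215:6,240:245])
E
python3 plan.py "[[541.2,432.8,-22,0.803],[541.2,432.8,-32.5,0.803,0,20]]"
```

```text
min() iterable argument is empty
thick [ 6.16822e+02  6.50000e-02 -8.44000e-01] xor px 2874.5 area [3088]
[[237  86 128 133 125]
 [130 128 128 130 122]
 [127 132 127 126 126]
 [128 127 129 127 128]] [[145 146 143 143 143]
 [143 144 141 141 140]
 [135 134 137 135 135]
 [127 128 126 126 128]]
t 14.45 tcp [540.6 431.8  18.8] F [ 0.2  0.1 -0.5] open 54.4
1 [541.2, 432.8, -22.0]
[[0.12, -0.02, 4.08, 0.0, 0.0, -0.2]]
1 [541.2, 432.8, -32.5]
[[-0.0, -0.0, 1.05, 0.0, 0.0, 0.0]]
```

Emit:
send_rows([
  [[0.1,-0.05,4.0,0,0,0],[0,0,0.7,0,0,0],[0,0,0.3,0,0,0],[0,0,0.1,0,0,0],[0,0,0,0,0,0],[0,0,0,0,0,0],[0,0,0,0,0,0]],
])

```text
time_s: 15.15
tcp_pos: [541.2, 434.8, -30.8]
eef_rot: [3.141, -0.002, 0.801]
wrist_force: [0.2, 0.2, 0.5]
opening: 55.0
finger_force: 0.0
```

Emit:
send_rows([
  [[0,0,0,0,0,0],[0,0,0,0,0,0],[0,0,0,0,0,0],[0,0,0,0,0,0],[0,0,0,0,0,0],[0,0,0,0,0,0]],
], hand=2.8)

```text
time_s: 15.75
tcp_pos: [541.1, 434.7, -31.2]
eef_rot: [3.141, -0.001, 0.801]
wrist_force: [-0.9, 0.4, 5.6]
opening: 33.5
finger_force: 40.4
```

```bash
python3 plan.py "[[541.1,434.7,40,0.801],[597.5,-15.8,90,0.138]]"
```

```text
t 15.75 tcp [541.1 434.7 -31.2] F [-0.9  0.4  5.6] open 33.5
2 [541.1, 434.7, 40.0]
[[0.01, 0.0, -3.56, 0.0, -0.0, 0.0], [0.0, 0.0, -3.56, 0.0, -0.0, 0.0]]
10 [597.5, -15.8, 90.0]
[[-2.84, 3.54, -0.5, 0.0, -0.0, 3.8], [-2.6, 3.72, -0.5, 0.0, -0.0, 3.8], [-2.35, 3.89, -0.5, 0.0, -0.0, 3.8], [-2.09, 4.03, -0.5, 0.0, -0.0, 3.8], [-1.81, 4.16, -0.5, 0.0, -0.0, 3.8], [-1.54, 4.27, -0.5, 0.0, -0.0, 3.8], [-1.25, 4.37, -0.5, 0.0, -0.0, 3.8], [-0.96, 4.44, -0.5, 0.0, -0.0, 3.8], [-0.66, 4.49, -0.5, 0.0, -0.0, 3.8], [-0.36, 4.53, -0.5, 0.0, -0.0, 3.8]]
```

Emit:
send_rows([
  [[0,0,-1,0,0,0],[0,0,-2.5,0,0,0],[0,0,-3.6,0,0,0],[-2.84,3.54,-0.5,0,0,3.8],[-2.6,3.72,-0.5,0,0,3.8],[-2.35,3.89,-0.5,0,0,3.8],[-2.09,4.03,-0.5,0,0,3.8],[-1.81,4.16,-0.5,0,0,3.8]],
])

```text
time_s: 16.55
tcp_pos: [567.8, 207.2, 63.4]
eef_rot: [-3.141, 0.002, 0.467]
wrist_force: [-0.5, -0.5, -0.1]
opening: 33.3
finger_force: 40.0
```

Emit:
send_rows([
  [[-1.54,4.27,-0.5,0,0,3.8],[-1.25,4.37,-0.5,0,0,3.8],[-0.96,4.44,-0.5,0,0,3.8],[-0.66,4.49,-0.5,0,0,3.8],[-0.36,4.53,-0.5,0,0,3.8],[0,0,0,0,0,0],[0,0,0,0,0,0],[0,0,0,0,0,0]],
])

```text
time_s: 17.35
tcp_pos: [596.0, -15.3, 88.0]
eef_rot: [-3.141, 0.002, 0.139]
wrist_force: [-0.8, 0.2, -1.6]
opening: 33.9
finger_force: 40.1
```

```bash
python3 plan.py "[[597.5,-15.8,39,0.138]]"
python3 - <<'E'
from h import *
from cell import camera
c=camera("side");pickle.dump(c,open("g6.pkl","wb"))
u,v=proj(c,[596,-16,85])[0].astype(int)
cv2.imwrite("pics/g6.png",cv2.resize(c["pixels"][v-38:v+37,u-50:u+50],(800,600),interpolation=cv2.INTER_CUBIC))
E
```

```text
t 17.35 tcp [596.  -15.3  88. ] F [-0.8  0.2 -1.6] open 33.9
2 [597.5, -15.8, 39.0]
[[0.08, 0.04, 2.45, -0.0, 0.1, 0.0], [0.07, 0.04, 2.45, -0.0, 0.1, 0.0]]
```

View pics/g6.png

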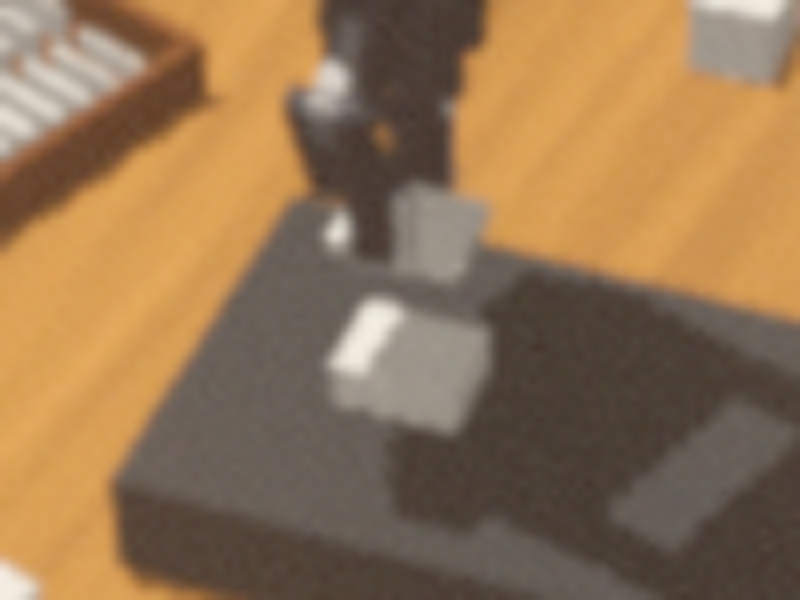

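The thin block is held at (405,230), directly above the thick one on the plate at (410,365). I'll lower it by feel.

Emit:
send_rows([
  [[0.1,0.04,2.5,0,0,0],[0.05,0.04,2.0,0,0,0],[0,0,0.3,0,0,0],[0,0,0,0,0,0],[0,0,0,0,0,0]],
])

```text
time_s: 17.9
tcp_pos: [599.2, -16.2, 41.9]
eef_rot: [3.141, -0.001, 0.139]
wrist_force: [0.3, 1.1, 0.3]
opening: 33.1
finger_force: 40.1
```

Emit:
send_rows([
  [[0,0,0.1,0,0,0],[0,0,0.05,0,0,0],[0,0,0,0,0,0],[0,0,0,0,0,0]],
])

```text
time_s: 18.3
tcp_pos: [598.7, -17.0, 39.8]
eef_rot: [3.141, -0.0, 0.138]
wrist_force: [-0.1, 0.1, -0.7]
opening: 33.0
finger_force: 40.1
```

Emit:
send_rows([
  [[-0.1,-0.13,0,0,0,0],[0,0,0.1,0,0,0],[0,0,0.1,0,0,0],[0,0,0,0,0,0],[0,0,0,0,0,0]],
])

```text
time_s: 18.8
tcp_pos: [597.3, -15.7, 37.3]
eef_rot: [-3.142, 0.0, 0.138]
wrist_force: [-0.1, 0.2, -1.2]
opening: 33.0
finger_force: 40.1
```

Emit:
send_rows([
  [[0,0,0.05,0,0,0],[0,0,0.05,0,0,0],[0,0,0,0,0,0],[0,0,0,0,0,0]],
])

```text
time_s: 19.2
tcp_pos: [597.5, -15.7, 36.8]
eef_rot: [3.142, -0.0, 0.138]
wrist_force: [-1.3, 0.3, 2.1]
opening: 33.2
finger_force: 40.3
```

Contact. I'll release, then lower and lightly squeeze both blocks together, first across y and then across x, to make the sides flush.

Emit:
send_rows([
  [[0,0,0,0,0,0],[0,0,0,0,0,0],[0,0,0,0,0,0],[0,0,0.5,0,0,0],[0,0,0.5,0,0,0],[0,0,0,0,0,0],[0,0,0,0,0,0]],
], hand=4.5)

```text
time_s: 19.9
tcp_pos: [597.0, -15.6, 25.9]
eef_rot: [-3.141, 0.001, 0.138]
wrist_force: [-0.1, 0.4, 0.4]
opening: 45.0
finger_force: 0.0
```

Emit:
send_rows([
  [[0,0,0,0,0,0],[0,0,0,0,0,0],[0,0,0,0,0,0],[0,0,0,0,0,0],[0,0,0,0,0,0]],
], hand=2.8, force=25)

```text
time_s: 20.4
tcp_pos: [597.5, -15.8, 26.4]
eef_rot: [3.141, -0.0, 0.138]
wrist_force: [0.4, 0.2, -0.7]
opening: 34.3
finger_force: 26.0
```

Emit:
send_rows([
  [[0,0,0,0,0,0],[0,0,0,0,0,0],[0,0,0,0,0,0],[0,0,0,0,0,0],[0,0,-2,0,0,0],[0,0,-4,0,0,0],[0,0,0,0,0,-8],[0,0,0,0,0,-8]],
], hand=6.5)

```text
time_s: 21.2
tcp_pos: [598.7, -15.9, 88.7]
eef_rot: [3.139, -0.003, 0.423]
wrist_force: [-0.3, -0.3, -0.1]
opening: 65.1
finger_force: 0.0
```

Emit:
send_rows([
  [[0,0,0,0,0,-8.5],[0,0,0,0,0,-8.5],[0,0,0,0,0,-8.5],[0,0,0,0,0,-8.5],[0,0,0,0,0,-8],[0,0,0,0,0,-8],[0,0,0,0,0,-8],[0,0,0,0,0,-8]],
])

```text
time_s: 22.0
tcp_pos: [597.3, -15.7, 86.4]
eef_rot: [-3.142, -0.0, 1.575]
wrist_force: [-0.1, 0.7, 0.2]
opening: 64.8
finger_force: 0.0
```

Emit:
send_rows([
  [[0,0,0,0,0,-8],[0,0,0,0,0,0],[0,0,0,0,0,0]],
])

```text
time_s: 22.3
tcp_pos: [597.3, -15.7, 86.4]
eef_rot: [-3.142, -0.0, 1.706]
wrist_force: [0.8, 0.1, -0.3]
opening: 65.1
finger_force: 0.0
```

```bash
python3 plan.py "[[597,-15.8,27,1.709]]"
python3 - <<'E'
from h import *
from cell import camera
c=camera("side");t=camera("top");pickle.dump((c,t),open("g7.pkl","wb"))
E
```

```text
t 22.3 tcp [597.3 -15.7  86.4] F [ 0.8  0.1 -0.3] open 65.1
2 [597.0, -15.8, 27.0]
[[-0.0, -0.02, 2.97, -0.0, -0.0, -0.1], [-0.0, -0.02, 2.97, -0.0, -0.0, -0.1]]
```

Emit:
send_rows([
  [[0,0,3,0,0,-0.1],[0,0,2,0,0,0],[0,0,1.1,0,0,0],[0,0,0,0,0,0],[0,0,0,0,0,0],[0,0,0,0,0,0]],
])

```text
time_s: 23.0
tcp_pos: [598.6, -15.9, 26.9]
eef_rot: [3.139, 0.001, 1.71]
wrist_force: [0.4, -0.6, -0.5]
opening: 64.8
finger_force: 0.0
```

Emit:
send_rows([
  [[0,0,0,0,0,0],[0,0,0,0,0,0],[0,0,0,0,0,0],[0,0,0,0,0,0],[0,0,0,0,0,0],[0,0,0,0,0,0]],
], hand=4)

```text
time_s: 23.6
tcp_pos: [597.3, -15.9, 26.7]
eef_rot: [-3.141, 0.0, 1.711]
wrist_force: [-4.8, -0.6, 5.9]
opening: 44.1
finger_force: 26.8
```

Emit:
send_rows([
  [[0,0,0,0,0,0],[0,0,0,0,0,0],[0,0,0,0,0,0],[0,0,0,0,0,0],[0,0,-2,0,0,0],[0,0,-4,0,0,0],[0,0,-2,0,0,0],[0,0,0,0,0,0]],
], hand=6.5)

```text
time_s: 24.4
tcp_pos: [600.4, -16.2, 109.8]
eef_rot: [3.134, 0.003, 1.711]
wrist_force: [0.4, -0.8, 0.0]
opening: 65.0
finger_force: 0.0
```

```bash
python3 plan.py "[[442.3,286.8,30,0.876]]"
```

```text
t 24.4 tcp [600.4 -16.2 109.8] F [ 0.4 -0.8  0. ] open 65.0
8 [442.3, 286.8, 30.0]
[[4.03, -1.44, 0.98, 0.1, -0.0, 6.0], [3.86, -1.85, 0.98, 0.1, -0.0, 6.0], [3.64, -2.24, 0.98, 0.1, -0.0, 6.0], [3.39, -2.6, 0.98, 0.1, -0.0, 6.0], [3.1, -2.94, 0.98, 0.1, -0.0, 6.0], [2.78, -3.25, 0.99, 0.1, -0.0, 6.0], [2.43, -3.52, 0.99, 0.1, -0.0, 6.0], [2.05, -3.75, 0.99, 0.1, -0.0, 6.0]]
```

Flush: the stack measures 44.1 mm across the long sides, which is 45 with the gripper's −0.9 mm offset. It is centred at (597.3, −15.8). Now the bar.

Emit:
send_rows([
  [[4.03,-1.44,0.9,0,0,6.0],[3.86,-1.85,0.9,0,0,6.0],[3.64,-2.24,0.9,0,0,6.0],[3.39,-2.6,0.9,0,0,6.0],[3.1,-2.94,0.9,0,0,6.0],[2.78,-3.25,0.9,0,0,6.0],[2.43,-3.52,0.9,0,0,6.0],[2.05,-3.75,0.9,0,0,6.0]],
])

```text
time_s: 25.2
tcp_pos: [437.4, 288.7, 31.7]
eef_rot: [-3.141, 0.002, 0.868]
wrist_force: [1.6, 0.3, 0.2]
opening: 65.0
finger_force: 0.0
```

Emit:
send_rows([
  [[0,0,0,0,0,0],[0,0,0,0,0,0],[0,0,0,0,0,0]],
], hand=6)

```text
time_s: 25.5
tcp_pos: [439.6, 287.1, 33.0]
eef_rot: [-3.142, 0.001, 0.873]
wrist_force: [-0.4, 0.6, -0.4]
opening: 59.8
finger_force: 0.0
```

```bash
python3 plan.py "[[442.3,286.8,-22,0.876]]";python3 - <<'E'
from h import *
from cell import camera
c=camera("side");t=camera("top");pickle.dump((c,t),open("g8.pkl","wb"))
# stack by brightness: fit as 26 mm box
M["stack"]=[box(-22.5,22.5,17.5,0,26)]
import h
h.sat=lambda c:1-cv2.cvtColor(c["pixels"],cv2.COLOR_BGR2GRAY).astype(float)/255
for cs,th in(([t],.3),([c],.45),([c],.4)):
    try: fit(cs,"stack",[597,-16,.139],z0=50,thr=th)
    except Exception as e: print(e)
h.sat=lambda c:cv2.cvtColor(c["pixels"],cv2.COLOR_BGR2HSV)[:,:,1]/255.
o=pickle.load(open("top0.pkl","rb"));s=h.sat(o)
m=(s<.3).astype(np.uint8)
n,l,st,ce=cv2.connectedComponentsWithStats(m);k=l[205,281];cn,_=cv2.findContours((l==k).astype(np.uint8),0,1)
r=cv2.minAreaRect(cn[0]);b=cv2.boxPoints(r);print("plate",r,np.array([ray(o,q,50) for q in b]).round(1).tolist())
E
```

```text
t 25.5 tcp [439.6 287.1  33. ] F [-0.4  0.6 -0.4] open 59.8
2 [442.3, 286.8, -22.0]
[[0.08, 0.11, 2.75, -0.0, 0.0, -0.1], [0.08, 0.11, 2.75, -0.0, 0.0, -0.1]]
stack [ 6.00773e+02 -1.39420e+01  1.39000e-01] xor px 13.0 area [208]
stack [ 6.11119e+02 -3.20440e+01  5.21000e-01] xor px 1202.5 area [949]
stack [ 6.11119e+02 -3.20440e+01  5.21000e-01] xor px 1093.9 area [840]
plate ((280.6324768066406, 204.0054168701172), (85.88339233398438, 55.314727783203125), 81.02737426757812) [[662.0, 72.5], [682.9, -85.7], [437.8, -115.8], [417.6, 39.6]]
```

The stack in the top view shows the camera reads about (+3.5, +2) mm high compared with the robot. The bar is therefore near (439.5, 286.2) and the wedge near (439.2, −281.6). Grip the bar.

Emit:
send_rows([
  [[0.0,0.1,3.0,0,0,-0.1],[0,0,2.4,0,0,-0.1],[0,0,0.5,0,0,0],[0,0,0.2,0,0,0],[0,0,0,0,0,0],[0,0,0,0,0,0]],
])

```text
time_s: 26.2
tcp_pos: [441.5, 287.4, -26.2]
eef_rot: [3.14, -0.002, 0.876]
wrist_force: [0.2, -0.1, 0.2]
opening: 60.0
finger_force: 0.0
```

Emit:
send_rows([
  [[0,0,0,0,0,0],[0,0,0,0,0,0],[0,0,0,0,0,0],[0,0,0,0,0,0],[0,0,0,0,0,0],[0,0,0,0,0,0]],
], hand=2.5, force=80)

```text
time_s: 26.8
tcp_pos: [441.3, 287.4, -26.3]
eef_rot: [3.14, -0.002, 0.877]
wrist_force: [-0.9, -1.4, 5.9]
opening: 30.7
finger_force: 79.9
```

```bash
python3 plan.py "[[441.3,287.4,80,0.877],[560.7,-20.9,83,0.138,15]]"
```

```text
t 26.8 tcp [441.3 287.4 -26.3] F [-0.9 -1.4  5.9] open 30.7
3 [441.3, 287.4, 80.0]
3 x [0.01, 0.0, -3.54, 0.0, -0.0, -0.0]
8 [560.7, -20.9, 83.0]
[[-2.01, 3.61, -0.04, -0.7, 1.8, 5.3], [-1.67, 3.78, -0.05, -0.7, 1.8, 5.3], [-1.31, 3.92, -0.05, -0.7, 1.8, 5.3], [-0.95, 4.02, -0.04, -0.7, 1.8, 5.3], [-0.57, 4.09, -0.01, -0.7, 1.8, 5.3], [-0.19, 4.13, 0.03, -0.7, 1.8, 5.3], [0.18, 4.13, 0.08, -0.7, 1.8, 5.3], [0.56, 4.09, 0.14, -0.7, 1.8, 5.3]]
```

Emit:
send_rows([
  [[0,0,-0.5,0,0,0],[0,0,-2,0,0,0],[0,0,-3,0,0,0],[0,0,-3,0,0,0],[0,0,-2,0,0,0],[0,0,0,0,0,0]],
])

```text
time_s: 27.4
tcp_pos: [441.0, 287.7, 79.1]
eef_rot: [3.14, -0.004, 0.876]
wrist_force: [-0.1, -0.1, -6.2]
opening: 30.4
finger_force: 80.9
```

Emit:
send_rows([
  [[-2.01,3.61,-0.04,-0.7,1.8,5.3],[-1.67,3.78,-0.05,-0.7,1.8,5.3],[-1.31,3.92,-0.05,-0.7,1.8,5.3],[-0.95,4.02,-0.04,-0.7,1.8,5.3],[-0.57,4.09,0,-0.7,1.8,5.3],[-0.19,4.13,0.03,-0.7,1.8,5.3],[0.18,4.13,0.08,-0.7,1.8,5.3],[0.56,4.09,0.14,-0.7,1.8,5.3]],
])

```text
time_s: 28.2
tcp_pos: [555.6, -22.4, 76.3]
eef_rot: [-3.138, -0.258, 0.127]
wrist_force: [-0.3, -0.2, -7.0]
opening: 30.2
finger_force: 81.4
```

Emit:
send_rows([
  [[0,0,0,0,0,0],[0,0,0,0,0,0],[0,0,0,0,0,0]],
])

```text
time_s: 28.5
tcp_pos: [556.2, -20.3, 77.5]
eef_rot: [-3.139, -0.258, 0.132]
wrist_force: [-0.7, -0.5, -7.1]
opening: 30.2
finger_force: 82.0
```

```bash
cat > ov.py <<'E'
from h import *
from scipy.spatial.transform import Rotation as Ro
from cell import telemetry
def edges(c,im,P,R,off,s,name="bar",col=(0,0,255)):
    for h in M[name]:
        q=cv2.convexHull(((proj(c,R.apply(h)+P)-off)*s).round().astype(np.int32));cv2.polylines(im,[q],True,col,1)
E
python3 plan.py "[[560.7,-20.9,83,0.138,15]]"
python3 - <<'E'
from ov import *
from cell import camera
c=camera("side");t=camera("top");pickle.dump((c,t),open("g9.pkl","wb"))
s=telemetry.sense();R=Ro.from_euler("xyz",s["eef_rot"])*Ro.from_euler("x",np.pi).inv();T=s["tcp_pos"]
ims=[]
for cam in(c,t):
    u,v=proj(cam,[555,-20,105])[0].astype(int);off=[u-50,v-75]
    im=cv2.resize(cam["pixels"][v-75:v+75,u-50:u+50],None,fx=4,fy=4,interpolation=cv2.INTER_CUBIC)
    A=T-R.apply([2.1,0,-26.3]);B=T+[0,0,30.5]-R.apply([2.1,0,4.2])
    b=np.array([3.5,2,0])*(1 if cam is t else 0)
    edges(cam,im,A+b,R,off,4);edges(cam,im,B+b,R,off,4,col=(0,255,0));ims.append(im)
print(A,B);cv2.imwrite("pics/g9.png",np.hstack(ims))
E
```

```text
t 28.5 tcp [556.2 -20.3  77.5] F [-0.7 -0.5 -7.1] open 30.2
1 [560.7, -20.9, 83.0]
[[0.57, 0.11, -0.42, -0.1, 0.2, -0.3]]
[548.43795062 -21.30404144 103.61028442] [556.21798715 -20.20706188 104.63966062]
```

View pics/g9.png

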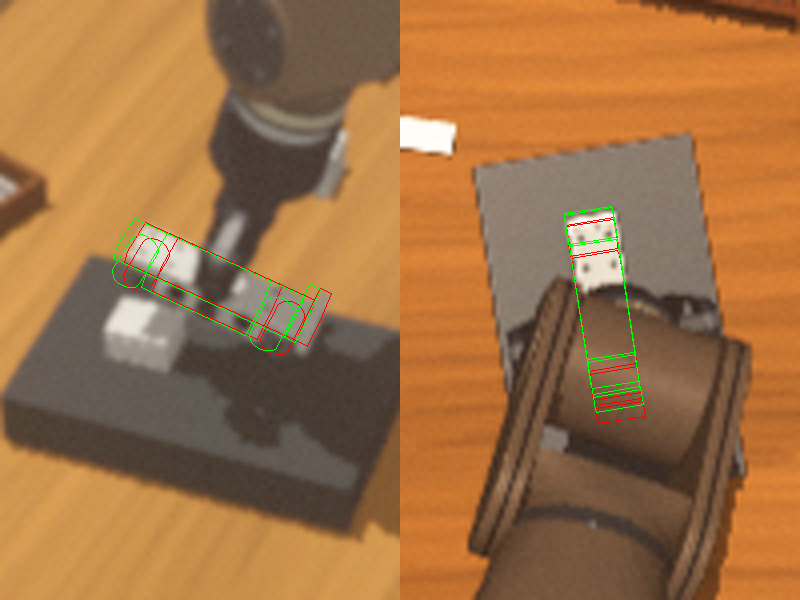

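The top overlay shows the bar's upper end at about (590,209), on the green outline (the bias is a world-z offset), not the red. The left view agrees within its bias. I'll refine along the bar and plan the descent.

```bash
python3 - <<'E'
from ov import *
c,t=pickle.load(open("g9.pkl","rb"))
s=telemetry.sense();R=Ro.from_euler("xyz",s["eef_rot"])*Ro.from_euler("x",np.pi).inv();T=s["tcp_pos"]
B=T+[0,0,30.5]-R.apply([2.1,0,4.2])
g=cv2.cvtColor(t["pixels"],cv2.COLOR_BGR2GRAY).astype(np.float32)
xs=np.arange(40,80,.5);acc=[]
for y in(-10,-5,0,5,10):
    q=proj(t,R.apply(np.c_[xs,np.full(len(xs),y),np.full(len(xs),30)])+B+[3.5,2,0]).astype(np.float32)
    acc.append(cv2.remap(g,q[:,:1],q[:,1:],cv2.INTER_LINEAR)[:,0])
a=np.mean(acc,0);mid=(np.median(a[:25])+np.median(a[-15:]))/2
i=np.where(a>mid)[0][-1];print("edge at bar x",xs[i],"expected 62; levels",a[::8].round())
E
python3 - <<'E'
import sys;sys.path.insert(0,".")
from plan import *
u=np.array([np.cos(.138),np.sin(.138)])
U=np.array([597.3,-15.8])-44.8*u;print(U)
plan([[*U,52,.138,15],[*U,41,.138,15]])
E
```

```text
edge at bar x 60.5 expected 62; levels [227. 205. 209. 220. 247. 189. 127. 128. 128. 128.]
[552.92590904 -21.96279574]
t 28.6 tcp [557.2 -20.1  78.7] F [ 0.9 -0.5 -6.3] open 30.6
1 [552.9, -22.0, 52.0]
[[-1.12, 0.13, 2.47, -0.0, 0.1, -0.3]]
1 [552.9, -22.0, 41.0]
[[-0.28, -0.0, 1.06, 0.0, 0.0, 0.0]]
```

Emit:
send_rows([
  [[-0.8,0.13,1.5,0,0,-0.3],[-0.2,0,1.5,0,0,0],[-0.1,0,0.5,0,0,0],[0,0,0,0,0,0],[0,0,0,0,0,0],[0,0,0,0,0,0]],
])

```text
time_s: 29.2
tcp_pos: [558.1, -23.1, 44.7]
eef_rot: [3.14, -0.265, 0.138]
wrist_force: [0.3, -0.9, -7.2]
opening: 30.7
finger_force: 82.0
```

```bash
python3 plan.py "[[553.7,-21.9,41,0.138,15]]"; python3 plan.py "[[553.7,-21.9,41,0.138,15]]"
```

```text
t 29.2 tcp [558.1 -23.1  44.7] F [ 0.3 -0.9 -7.2] open 30.7
1 [553.7, -21.9, 41.0]
[[-0.51, -0.18, 0.25, 0.1, -0.2, -0.0]]
t 29.2 tcp [558.1 -23.1  44.7] F [ 0.3 -0.9 -7.2] open 30.7
1 [553.7, -21.9, 41.0]
[[-0.51, -0.18, 0.25, 0.1, -0.2, -0.0]]
```

Emit:
send_rows([
  [[-0.5,-0.15,0.2,0.1,-0.2,0],[0,0,0,0,0,0],[0,0,0,0,0,0],[0,0,0,0,0,0]],
])

```text
time_s: 29.6
tcp_pos: [552.9, -22.2, 40.5]
eef_rot: [-3.141, -0.26, 0.137]
wrist_force: [0.5, -0.2, -7.1]
opening: 30.3
finger_force: 82.0
```

```bash
python3 plan.py "[[553.7,-21.9,38.5,0.138,15]]"
```

```text
t 29.6 tcp [552.9 -22.2  40.5] F [ 0.5 -0.2 -7.1] open 30.3
1 [553.7, -21.9, 38.5]
[[0.03, -0.02, 0.22, -0.0, 0.1, -0.1]]
```

Emit:
send_rows([
  [[0.03,0,0.2,0,0,0],[0,0,0,0,0,0],[0,0,0,0,0,0],[0,0,0,0,0,0]],
])

```text
time_s: 30.0
tcp_pos: [553.6, -22.1, 38.5]
eef_rot: [-3.141, -0.26, 0.137]
wrist_force: [-0.5, 0.2, -6.8]
opening: 30.4
finger_force: 82.1
```

Emit:
send_rows([
  [[-0.02,0,0.07,0,0,0],[0,0,0,0,0,0],[0,0,0,0,0,0]],
])

```text
time_s: 30.3
tcp_pos: [553.8, -22.1, 38.2]
eef_rot: [-3.141, -0.261, 0.137]
wrist_force: [-2.4, -0.1, -3.3]
opening: 30.4
finger_force: 82.6
```

Emit:
send_rows([
  [[-0.01,0,0.05,0,0,0],[0,0,0,0,0,0],[0,0,0,0,0,0]],
])

```text
time_s: 30.6
tcp_pos: [553.8, -22.1, 38.1]
eef_rot: [-3.141, -0.26, 0.137]
wrist_force: [-5.4, 1.3, 0.5]
opening: 30.8
finger_force: 83.4
```

```bash
python3 -c "
from cell import telemetry;s=telemetry.sense();print(s['wrist_force'].round(1),s['wrist_torque'].round(2),s['eef_rot'])"
```

```text
[-5.4  1.3  0.5] [ 0.06  0.71 -0.  ] [-3.14093664 -0.26024678  0.13742097]
```

The low roller touched first (torque +0.7 N·m). I'll ease the high end down.

Emit:
send_rows([
  [[0,0,0.02,0,-0.4,0],[0,0,0,0,0,0],[0,0,0,0,0,0]],
])

```text
time_s: 30.9
tcp_pos: [554.3, -22.2, 38.1]
eef_rot: [-3.142, -0.255, 0.137]
wrist_force: [-5.4, 1.0, 1.7]
opening: 30.6
finger_force: 83.3
```

```bash
python3 -c "
from cell import telemetry;s=telemetry.sense();print(s['wrist_force'].round(1),s['wrist_torque'].round(2),s['eef_rot'])"
```

```text
[-5.4  1.   1.7] [0.13 0.43 0.07] [-3.14150345 -0.25456213  0.1374127 ]
```

Emit:
send_rows([
  [[-0.03,0,0,0,-0.5,0],[0,0,0,0,0,0],[0,0,0,0,0,0]],
])

```text
time_s: 31.2
tcp_pos: [554.2, -22.3, 38.4]
eef_rot: [3.142, -0.246, 0.138]
wrist_force: [-6.7, 0.4, 3.0]
opening: 30.3
finger_force: 83.6
```

```bash
python3 -c "
from cell import telemetry;s=telemetry.sense();print(s['wrist_force'].round(1),s['wrist_torque'].round(2),s['eef_rot'])"
```

```text
[-6.7  0.4  3. ] [0.17 0.46 0.07] [ 3.14157132 -0.24616921  0.13752709]
```

Emit:
send_rows([
  [[0,0,0,0,0,0],[0,0,0,0,0,0],[0,0,0,0,0,0],[0,0,0,0,0,0],[0,0,0,0,0,0],[0,0,-1,0,0,0],[0,0,-3,0,0,0],[0,0,-4,0,0,0]],
], hand=5)

```text
time_s: 32.0
tcp_pos: [532.4, -24.4, 113.8]
eef_rot: [-3.139, -0.24, 0.137]
wrist_force: [0.4, 0.2, 0.5]
opening: 49.9
finger_force: 0.0
```

```bash
python3 plan.py "[[545,-23,140,0.138],[441,-281,30,-0.375]]"
```

```text
t 32.0 tcp [532.4 -24.4 113.8] F [0.4 0.2 0.5] open 49.9
2 [545.0, -23.0, 140.0]
[[0.93, 0.01, -1.12, -0.1, -6.9, -0.0], [0.79, 0.02, -1.22, -0.1, -6.9, -0.0]]
7 [441.0, -281.0, 30.0]
[[-1.98, 3.45, 1.57, 0.0, -0.0, 4.2], [-1.72, 3.58, 1.57, 0.0, -0.0, 4.2], [-1.45, 3.7, 1.57, 0.0, -0.0, 4.2], [-1.18, 3.79, 1.57, 0.0, -0.0, 4.2], [-0.9, 3.87, 1.57, 0.0, -0.0, 4.2], [-0.61, 3.93, 1.57, 0.0, -0.0, 4.2], [-0.32, 3.96, 1.57, 0.0, -0.0, 4.2]]
```

Emit:
send_rows([
  [[0.93,0,-1.1,0,-6.9,0],[0.79,0,-1.2,0,-6.9,0],[-2.0,3.45,1.4,0,0,4.2],[-1.72,3.58,1.4,0,0,4.2],[-1.45,3.7,1.4,0,0,4.2],[-1.18,3.79,1.4,0,0,4.2],[-0.9,3.87,1.4,0,0,4.2],[-0.61,3.93,1.4,0,0,4.2]],
])

```text
time_s: 32.8
tcp_pos: [457.1, -245.6, 56.3]
eef_rot: [-3.14, -0.004, -0.306]
wrist_force: [0.3, -0.6, 0.5]
opening: 50.2
finger_force: 0.0
```

Emit:
send_rows([
  [[-0.7,3.96,1.4,0,0,4.2],[0,0,0,0,0,0],[0,0,0,0,0,0],[0,0,0,0,0,0]],
])

```text
time_s: 33.2
tcp_pos: [439.8, -279.4, 42.5]
eef_rot: [-3.139, -0.004, -0.375]
wrist_force: [0.4, -0.1, -0.2]
opening: 49.9
finger_force: 0.0
```

```bash
python3 plan.py "[[434.6,-279.8,-10,-0.375],[434.6,-279.8,-25,-0.375]]"
python3 - <<'E'
from ov import *
from cell import camera
c=camera("side");t=camera("top");pickle.dump((c,t),open("g10.pkl","wb"))
u2=np.array([np.cos(.138),np.sin(.138)]);o=np.array([597.3,-15.8])-45.7*u2
R=Ro.from_euler("z",.138)*Ro.from_euler("y",-np.radians(15.07));P=np.array([*o,63.3])
ims=[]
for cam,b in((c,[2.3,-1.6,0]),(t,[3.5,2,0])):
    u,v=proj(cam,[555,-20,75])[0].astype(int);off=[u-40,v-60]
    im=cv2.resize(cam["pixels"][v-60:v+60,u-40:u+40],None,fx=5,fy=5,interpolation=cv2.INTER_CUBIC)
    edges(cam,im,P+b,R,np.array(off)-.5,5);ims.append(im)
M["stack"]=[box(-22.5,22.5,17.5,0,26)]
edges(c,ims[0],np.array([597.3+2.3,-15.8-1.6,50]),Ro.from_euler("z",.138),np.array(proj(c,[555,-20,75])[0].astype(int))-[40.5,60.5],5,"stack",(0,255,0))
cv2.imwrite("pics/g10.png",np.hstack(ims))
E
```

```text
t 33.2 tcp [ 439.8 -279.4   42.5] F [ 0.4 -0.1 -0.2] open 49.9
2 [434.6, -279.8, -10.0]
[[-0.24, 0.12, 2.63, -0.1, -0.1, 0.0], [-0.24, 0.12, 2.63, -0.1, -0.1, 0.0]]
1 [434.6, -279.8, -25.0]
[[-0.0, -0.0, 1.5, 0.0, 0.0, 0.0]]
```

View pics/g10.png

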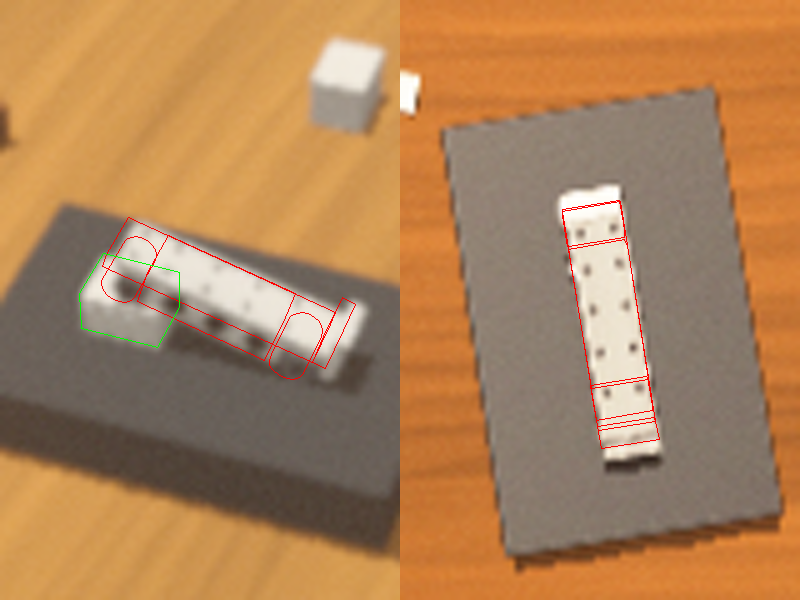

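In the overlay the set-up is right, but the bar sits about 2 px (5 mm) toward the robot of nominal. The stop is at (365,310) against the drawn (350,305), and in the top view its end is at 457 against 447. I'll quantify this while gripping the wedge waits.

```bash
cat > fb.py <<'E'
from ov import *
SB=[box(-22.5,22.5,17.5,0,26)]
def fitset(cam,thr,use_stack=True,w=45):
    g=cv2.cvtColor(cam["pixels"],cv2.COLOR_BGR2GRAY);u,v=proj(cam,[555,-20,70])[0].astype(int);off=np.array([u-w,v-w])
    m=(cv2.resize(g[v-w:v+w,u-w:u+w],None,fx=8,fy=8,interpolation=cv2.INTER_CUBIC)>thr).astype(np.uint8)
    n,l,st,ce=cv2.connectedComponentsWithStats(m);k=l[w*8,w*8];m=(l==k).astype(np.uint8)
    def f(p):
        o=np.zeros_like(m);a=np.radians(15.07)
        R=Ro.from_euler("z",p[2])*Ro.from_euler("y",-a)
        for h,P,Q in [(h,[p[0],p[1],63.3],R) for h in M["bar"]]+[(SB[0],[p[3],p[4],50],Ro.from_euler("z",.138))]:
            q=(proj(cam,Q.apply(h)+P)-off+.5)*8;cv2.fillConvexPoly(o,cv2.convexHull(q.round().astype(np.int32)),1)
        return (o!=m).sum()/64
    p=np.array([550,-21,.138,599,-15])
    for k in range(3):
        r=minimize(f,p,method="Nelder-Mead",options=dict(initial_simplex=np.vstack([p]+[p+d for d in np.diag([6,5,.05,5,5])/(1+k)]),xatol=.02,fatol=.02,maxiter=600));p=r.x
    U=np.array([np.cos(.138),np.sin(.138)]);V=np.array([-U[1],U[0]]);d=p[:2]-p[3:]
    print(p.round(2),"xor",round(r.fun,1),"area",m.sum()//64,"bar rel stack U %.1f (nominal -45.7) V %.1f"%(d@U,d@V))
E
python3 - <<'E'
from fb import *
c,t=pickle.load(open("g10.pkl","rb"))
for th in(180,195):fitset(t,th)
for th in(150,125):fitset(c,th)
E
```

```text
[ 5.4973e+02 -2.1810e+01  1.4000e-01  5.9988e+02 -1.4410e+01] xor 69.0 area 587 bar rel stack U -50.7 (nominal -45.7) V -0.4
[ 5.5057e+02 -2.1310e+01  1.4000e-01  5.9956e+02 -1.4310e+01] xor 104.3 area 546 bar rel stack U -49.5 (nominal -45.7) V -0.2
[ 5.5009e+02 -2.6470e+01  1.6000e-01  6.0007e+02 -2.1290e+01] xor 2992.6 area 3471 bar rel stack U -50.2 (nominal -45.7) V 1.7
[ 5.5003e+02 -2.7640e+01  1.3000e-01  5.9997e+02 -1.6550e+01] xor 3078.4 area 3784 bar rel stack U -51.0 (nominal -45.7) V -4.1
```

The bar is about 4.5 mm short of the block middle. I'll go back, re-grip it, and shift it up by that before touching the wedge.

Run:
```python
import sys;sys.path.insert(0,".")
from plan import *
R=tool(.138,np.radians(15.07));g=np.array([553.5,-22.2,39.5]);a=g-R.apply([0,0,75])
plan([[430,-275,130,-.3],[*a,.138,15.07],[*g,.138,15.07]])
```

```text
t 33.3 tcp [ 440.  -279.    42.6] F [-0.3  0.4 -0.6] open 49.7
2 [430.0, -275.0, 130.0]
[[-0.52, -0.01, -4.37, -0.1, -0.1, -2.1], [-0.53, -0.03, -4.37, -0.1, -0.1, -2.1]]
6 [534.2, -24.9, 111.9]
[[0.43, -4.5, 0.3, 0.6, 2.5, -4.2], [0.74, -4.45, 0.37, 0.6, 2.5, -4.2], [1.04, -4.38, 0.45, 0.6, 2.5, -4.2], [1.33, -4.29, 0.54, 0.6, 2.5, -4.2], [1.62, -4.18, 0.65, 0.6, 2.5, -4.2], [1.88, -4.04, 0.76, 0.6, 2.5, -4.2]]
2 [553.5, -22.2, 39.5]
[[-0.0, -0.0, 3.75, 0.0, 0.0, 0.0], [-0.0, -0.0, 3.75, 0.0, 0.0, 0.0]]
```

Emit:
send_rows([
  [[-0.52,0,-4.0,0,0,-2.1],[-0.52,0,-4.0,0,0,-2.1],[0.43,-4.5,0.1,0.6,2.5,-4.2],[0.74,-4.45,0.2,0.6,2.5,-4.2],[1.04,-4.38,0.3,0.6,2.5,-4.2],[1.33,-4.29,0.4,0.6,2.5,-4.2],[1.62,-4.18,0.5,0.6,2.5,-4.2],[1.88,-4.04,0.6,0.6,2.5,-4.2]],
])

```text
time_s: 34.1
tcp_pos: [533.2, -23.1, 115.5]
eef_rot: [-3.138, -0.274, 0.145]
wrist_force: [1.3, -0.0, 0.8]
opening: 50.2
finger_force: 0.0
```

Emit:
send_rows([
  [[0,0,0,0,0,0],[0,0,0,0,0,0],[0,0,0,0,0,0],[0,0,0,0,0,0]],
])

```text
time_s: 34.5
tcp_pos: [532.7, -27.1, 114.9]
eef_rot: [-3.137, -0.271, 0.138]
wrist_force: [0.3, -0.7, -0.3]
opening: 50.0
finger_force: 0.0
```

```bash
python3 plan.py "[[533.7,-24.9,113.8,0.138,15.07],[553.5,-22.2,39.5,0.138,15.07]]"
```

```text
t 34.5 tcp [532.7 -27.1 114.9] F [ 0.3 -0.7 -0.3] open 50.0
1 [533.7, -24.9, 113.8]
[[0.09, -0.2, 0.14, -0.2, -0.5, 0.0]]
2 [553.5, -22.2, 39.5]
[[-0.0, 0.0, 3.85, 0.0, 0.0, 0.0], [-0.0, 0.0, 3.85, 0.0, 0.0, 0.0]]
```

Emit:
send_rows([
  [[0.09,-0.2,0.1,-0.2,-0.5,0],[0,0,3.0,0,0,0],[0,0,3.0,0,0,0],[0,0,1.3,0,0,0],[0,0,0.2,0,0,0],[0,0,0,0,0,0],[0,0,0,0,0,0],[0,0,0,0,0,0]],
])

```text
time_s: 35.3
tcp_pos: [553.6, -21.6, 43.0]
eef_rot: [3.142, -0.264, 0.139]
wrist_force: [0.9, -0.6, -0.5]
opening: 49.6
finger_force: 0.0
```

Emit:
send_rows([
  [[0,0,0,0,0,0],[0,0,0,0,0,0],[0,0,0,0,0,0],[0,0,0,0,0,0],[0,0,0,0,0,0]],
], hand=2.5)

```text
time_s: 35.8
tcp_pos: [553.3, -21.6, 42.8]
eef_rot: [-3.141, -0.263, 0.14]
wrist_force: [-2.9, -0.7, 6.3]
opening: 30.5
finger_force: 79.5
```

```bash
python3 -c "
from cell import telemetry;s=telemetry.sense();print(s['tcp_pos'],s['wrist_force'].round(1),s['wrist_torque'].round(2),s['eef_rot'])"
```

```text
[553.32355496 -21.57168794  42.81961406] [-2.9 -0.7  6.3] [-0.04  0.37  0.06] [-3.14148159 -0.26323595  0.14006941]
```

Emit:
send_rows([
  [[0.05,0,-0.2,0,0,0],[0.05,0,-0.2,0,0,0],[0.22,0,0.06,0,0,0],[0.22,0,0.06,0,0,0],[0,0,0,0,0,0],[0,0,0,0,0,0]],
])

```text
time_s: 36.4
tcp_pos: [556.7, -20.5, 44.9]
eef_rot: [-3.14, -0.261, 0.139]
wrist_force: [-0.4, 0.8, -7.0]
opening: 30.3
finger_force: 79.6
```

```bash
python3 plan.py "[[557.8,-21,43.5,0.138,15.07]]"
```

```text
t 36.4 tcp [556.7 -20.5  44.9] F [-0.4  0.8 -7. ] open 30.3
1 [557.8, -21.0, 43.5]
[[0.06, 0.06, 0.16, -0.1, 0.1, 0.1]]
```

Emit:
send_rows([
  [[0.08,0.05,0.12,0,0.1,0],[0,0,0,0,0,0],[0,0,0,0,0,0]],
])

```text
time_s: 36.7
tcp_pos: [558.1, -21.0, 44.5]
eef_rot: [-3.14, -0.263, 0.139]
wrist_force: [0.2, -0.4, -7.4]
opening: 30.2
finger_force: 79.6
```

Emit:
send_rows([
  [[-0.02,0,0.06,0,0,0],[0,0,0,0,0,0],[0,0,0,0,0,0]],
])

```text
time_s: 37.0
tcp_pos: [558.1, -21.0, 43.9]
eef_rot: [-3.14, -0.263, 0.139]
wrist_force: [-0.0, 0.3, -7.6]
opening: 30.0
finger_force: 79.6
```

```bash
python3 -c "
from cell import telemetry;s=telemetry.sense();print(s['tcp_pos'],s['wrist_force'].round(1),s['wrist_torque'].round(2),s['eef_rot'])"
```

```text
[558.12775565 -21.01529866  43.91336651] [-0.   0.3 -7.6] [-0.1   0.37 -0.01] [-3.1404764  -0.26347098  0.13925607]
```

Emit:
send_rows([
  [[-0.02,0,0.07,0,0,0],[0,0,0,0,0,0],[0,0,0,0,0,0]],
])

```text
time_s: 37.3
tcp_pos: [558.2, -21.0, 43.2]
eef_rot: [-3.14, -0.264, 0.139]
wrist_force: [0.1, 0.3, -7.1]
opening: 30.3
finger_force: 79.6
```

Emit:
send_rows([
  [[-0.01,0,0.04,0,0,0],[0,0,0,0,0,0],[0,0,0,0,0,0]],
])

```text
time_s: 37.6
tcp_pos: [558.2, -21.0, 43.0]
eef_rot: [-3.141, -0.264, 0.139]
wrist_force: [-1.7, 0.6, -4.4]
opening: 29.9
finger_force: 80.0
```

```bash
python3 -c "
from cell import telemetry;s=telemetry.sense();print(s['tcp_pos'],s['wrist_force'].round(1),s['wrist_torque'].round(2),s['eef_rot'])"
```

```text
[558.24777209 -21.0373822   43.02512738] [-1.7  0.6 -4.4] [-0.05  0.5  -0.01] [-3.14052573 -0.26365481  0.13935126]
```

Emit:
send_rows([
  [[-0.02,0,0.04,0,-0.1,0],[0,0,0,0,0,0],[0,0,0,0,0,0]],
])

```text
time_s: 37.9
tcp_pos: [558.3, -21.1, 42.9]
eef_rot: [-3.141, -0.262, 0.139]
wrist_force: [-4.7, 1.3, 1.4]
opening: 30.3
finger_force: 80.7
```

Emit:
send_rows([
  [[0,0,0,0,0,0],[0,0,0,0,0,0],[0,0,0,0,0,0],[0,0,0,0,0,0],[0,0,0,0,0,0],[0,0,-1,0,0,0],[0,0,-3,0,0,0],[0,0,-4,0,0,0]],
], hand=5)

```text
time_s: 38.7
tcp_pos: [535.8, -23.6, 118.9]
eef_rot: [-3.139, -0.258, 0.139]
wrist_force: [0.8, -0.7, 0.0]
opening: 50.5
finger_force: 0.0
```

Emit:
send_rows([
  [[0.93,0,-1.1,0,-7.5,0],[0.79,0,-1.2,0,-7.5,0],[-2.0,3.45,1.4,0,0,4.2],[-1.72,3.58,1.4,0,0,4.2],[-1.45,3.7,1.4,0,0,4.2],[-1.18,3.79,1.4,0,0,4.2],[-0.9,3.87,1.4,0,0,4.2],[-0.61,3.93,1.4,0,0,4.2]],
])

```text
time_s: 39.5
tcp_pos: [460.3, -245.1, 61.7]
eef_rot: [-3.141, -0.001, -0.303]
wrist_force: [-0.1, -0.2, 0.4]
opening: 50.1
finger_force: 0.0
```

Emit:
send_rows([
  [[-0.7,3.96,1.4,0,0,4.2],[0,0,0,0,0,0],[0,0,0,0,0,0],[0,0,0,0,0,0]],
])

```text
time_s: 39.9
tcp_pos: [443.1, -278.9, 48.1]
eef_rot: [-3.141, -0.0, -0.373]
wrist_force: [0.3, -0.0, -0.5]
opening: 49.9
finger_force: 0.0
```

```bash
python3 plan.py "[[434.6,-279.8,0,-0.375],[434.6,-279.8,-23,-0.375]]"
python3 - <<'E'
from fb import *
from cell import camera
t=camera("top");pickle.dump(t,open("g11.pkl","wb"))
for th in(170,180,190):fitset(t,th)
E
```

```text
t 39.9 tcp [ 443.1 -278.9   48.1] F [ 0.3 -0.  -0.5] open 49.9
2 [434.6, -279.8, 0.0]
[[-0.38, 0.2, 2.4, -0.0, -0.0, 0.1], [-0.38, 0.2, 2.4, -0.0, -0.0, 0.1]]
1 [434.6, -279.8, -23.0]
[[-0.0, -0.0, 2.3, 0.0, 0.0, 0.0]]
[ 5.5457e+02 -2.0840e+01  1.4000e-01  6.0008e+02 -1.4380e+01] xor 49.9 area 588 bar rel stack U -46.0 (nominal -45.7) V -0.1
[ 5.5490e+02 -2.1180e+01  1.4000e-01  5.9947e+02 -1.4640e+01] xor 65.8 area 566 bar rel stack U -45.1 (nominal -45.7) V -0.3
[ 5.5509e+02 -2.0840e+01  1.4000e-01  5.9939e+02 -1.4440e+01] xor 88.2 area 540 bar rel stack U -44.8 (nominal -45.7) V -0.3
```

The bar is now centred on the blocks (U −45.5 against nominal −45.7). Grip the wedge.

Emit:
send_rows([
  [[-0.38,0.2,2.4,0,0,0.1],[-0.38,0.2,2.4,0,0,0],[0,0,1.8,0,0,0],[0,0,0.7,0,0,0],[0,0,0,0,0,0],[0,0,0,0,0,0],[0,0,0,0,0,0]],
])

```text
time_s: 40.65
tcp_pos: [435.1, -280.7, -24.3]
eef_rot: [3.141, -0.002, -0.375]
wrist_force: [-0.9, -0.0, -0.2]
opening: 50.0
finger_force: 0.0
```

Emit:
send_rows([
  [[0,0,0,0,0,0],[0,0,0,0,0,0],[0,0,0,0,0,0],[0,0,0,0,0,0],[0,0,0,0,0,0],[0,0,0,0,0,0]],
], hand=1.8, force=60)

```text
time_s: 41.25
tcp_pos: [434.7, -280.9, -24.6]
eef_rot: [-3.141, -0.001, -0.375]
wrist_force: [-0.7, 0.8, 5.3]
opening: 24.6
finger_force: 61.3
```

Run:
```python
import sys;sys.path.insert(0,".")
from plan import *
u=np.array([np.cos(.138),np.sin(.138)]);U=np.array([597.3,-15.8])-70*u;print(U)
plan([[434.7,-280.9,110,-.375],[*U,100,.138,15.07]])
```

```text
[527.96548287 -25.42936834]
t 41.25 tcp [ 434.7 -280.9  -24.6] F [-0.7  0.8  5.3] open 24.6
3 [434.7, -280.9, 110.0]
3 x [0.01, -0.0, -4.49, -0.0, -0.0, -0.0]
6 [528.0, -25.4, 100.0]
[[-0.11, -4.53, 0.17, 0.6, 2.5, -4.9], [0.26, -4.52, 0.22, 0.6, 2.5, -4.9], [0.64, -4.48, 0.29, 0.6, 2.5, -4.9], [1.0, -4.41, 0.38, 0.6, 2.5, -4.9], [1.35, -4.3, 0.48, 0.6, 2.5, -4.9], [1.69, -4.17, 0.59, 0.6, 2.5, -4.9]]
```

Emit:
send_rows([
  [[0,0,-0.5,0,0,0],[0,0,-2,0,0,0],[0,0,-4,0,0,0],[0,0,-4,0,0,0],[0,0,-3,0,0,0],[0,0,0,0,0,0]],
])

```text
time_s: 41.85
tcp_pos: [436.3, -282.6, 114.2]
eef_rot: [3.139, -0.008, -0.375]
wrist_force: [2.0, -0.1, -1.4]
opening: 24.8
finger_force: 60.4
```

Emit:
send_rows([
  [[-0.1,-4.53,0.17,0.6,2.5,-4.9],[0.26,-4.52,0.22,0.6,2.5,-4.9],[0.64,-4.48,0.29,0.6,2.5,-4.9],[1.0,-4.4,0.38,0.6,2.5,-4.9],[1.35,-4.3,0.48,0.6,2.5,-4.9],[1.69,-4.17,0.59,0.6,2.5,-4.9],[0,0,0,0,0,0],[0,0,0,0,0,0]],
])

```text
time_s: 42.65
tcp_pos: [525.4, -23.7, 96.6]
eef_rot: [3.138, -0.262, 0.143]
wrist_force: [0.6, -0.9, -1.9]
opening: 24.6
finger_force: 60.4
```

Emit:
send_rows([
  [[0,0,0,0,0,0],[0,0,0,0,0,0]],
])

```text
time_s: 42.85
tcp_pos: [526.9, -26.1, 98.5]
eef_rot: [3.137, -0.265, 0.139]
wrist_force: [0.0, 0.5, -1.3]
opening: 24.7
finger_force: 60.4
```

```bash
python3 plan.py "[[528,-25.4,85,0.138,15.07]]"
python3 - <<'E'
from ov import *
from cell import camera
c=camera("side");s=telemetry.sense();t=camera("top");pickle.dump((c,t),open("g12.pkl","wb"))
R=Ro.from_euler("xyz",s["eef_rot"])*Ro.from_euler("x",np.pi).inv();T=s["tcp_pos"]
A=T-R.apply([-4.45,0,-24.6]);B=T+[0,0,30.5]-R.apply([-4.45,0,5.9]);print(T,A,B)
ims=[]
for cam,b in((c,[2.3,-1.6,0]),(t,[3.5,2,0])):
    u,v=proj(cam,[545,-22,110])[0].astype(int);off=np.array([u-40,v-60])-.5
    im=cv2.resize(cam["pixels"][v-60:v+60,u-40:u+40],None,fx=5,fy=5,interpolation=cv2.INTER_CUBIC)
    edges(cam,im,A+b,R,off,5,"wedge");edges(cam,im,B+b,R,off,5,"wedge",(0,255,0));ims.append(im)
cv2.imwrite("pics/g12.png",np.hstack(ims))
E
```

```text
t 42.85 tcp [526.9 -26.1  98.5] F [ 0.   0.5 -1.3] open 24.7
1 [528.0, -25.4, 85.0]
[[-0.24, -0.06, 1.34, 0.3, -0.1, 0.1]]
[527.03940932 -26.15830534  98.77551486] [524.87748413 -26.33585912 123.68047529] [532.83003524 -25.37662355 124.75112263]
```

View pics/g12.png

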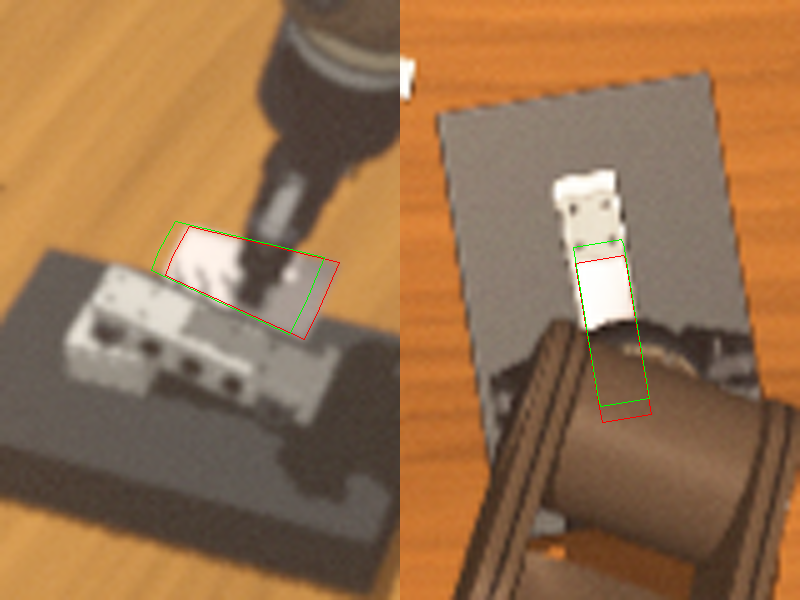

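The wedge's thin end, at (168,270) in the side view and (600,262) in the top view, matches the red outline, so the tool offset is tool-fixed. I'll aim 5 mm uphill of the stop, land, then slide down to it.

```bash
python3 plan.py "[[530.3,-25.1,75,0.138,15.07],[530.3,-25.1,66,0.138,15.07]]"
```

```text
t 42.95 tcp [527.1 -26.1  98.9] F [ 0.3 -0.2 -1.5] open 24.6
1 [530.3, -25.1, 75.0]
[[-0.31, -0.07, 2.39, 0.3, -0.2, 0.1]]
1 [530.3, -25.1, 66.0]
[[-0.23, -0.0, 0.87, 0.0, 0.0, 0.0]]
```

Emit:
send_rows([
  [[-0.15,-0.07,1.2,0.3,-0.2,0.1],[-0.15,0,1.2,0,0,0],[0,0,0,0,0,0],[0,0,0,0,0,0],[0,0,0,0,0,0]],
])

```text
time_s: 43.45
tcp_pos: [530.5, -23.9, 75.0]
eef_rot: [-3.141, -0.263, 0.14]
wrist_force: [0.1, -0.2, -1.5]
opening: 24.8
finger_force: 60.4
```

```bash
python3 plan.py "[[530.3,-25.1,66,0.138,15.07]]"
```

```text
t 43.45 tcp [530.5 -23.9  75. ] F [ 0.1 -0.2 -1.5] open 24.8
1 [530.3, -25.1, 66.0]
[[-0.27, 0.12, 0.86, -0.1, 0.0, 0.1]]
```

Emit:
send_rows([
  [[-0.13,0.12,0.43,-0.1,0,0.1],[-0.13,0,0.43,0,0,0],[0,0,0,0,0,0],[0,0,0,0,0,0]],
])

```text
time_s: 43.85
tcp_pos: [530.1, -25.0, 65.8]
eef_rot: [3.141, -0.262, 0.138]
wrist_force: [-1.2, 0.8, -1.7]
opening: 24.6
finger_force: 60.4
```

Emit:
send_rows([
  [[-0.03,0,0.1,0,0,0],[0,0,0.05,0,0,0],[0,0,0,0,0,0],[0,0,0,0,0,0]],
])

```text
time_s: 44.25
tcp_pos: [530.4, -25.1, 64.6]
eef_rot: [3.141, -0.263, 0.138]
wrist_force: [0.6, 1.4, -2.0]
opening: 24.6
finger_force: 60.4
```

Emit:
send_rows([
  [[-0.02,0,0.08,0,0,0],[0,0,0,0,0,0],[0,0,0,0,0,0]],
])

```text
time_s: 44.55
tcp_pos: [530.4, -25.0, 63.7]
eef_rot: [3.141, -0.263, 0.138]
wrist_force: [-0.5, 1.2, -1.8]
opening: 24.9
finger_force: 60.4
```

Emit:
send_rows([
  [[-0.01,0,0.05,0,0,0],[0,0,0,0,0,0],[0,0,0,0,0,0]],
])

```text
time_s: 44.85
tcp_pos: [530.4, -25.0, 63.2]
eef_rot: [3.141, -0.263, 0.138]
wrist_force: [0.7, 1.0, -1.7]
opening: 24.8
finger_force: 60.4
```

Emit:
send_rows([
  [[-0.01,0,0.05,0,0,0],[0,0,0,0,0,0],[0,0,0,0,0,0]],
])

```text
time_s: 45.15
tcp_pos: [530.8, -25.1, 63.0]
eef_rot: [3.141, -0.263, 0.138]
wrist_force: [-0.1, 0.8, -0.3]
opening: 24.9
finger_force: 60.7
```

Contact at 63.0, as predicted. Slide it gently down the slope toward the stop.

Emit:
send_rows([
  [[-0.1,0,0,0,0,0],[-0.1,0,0,0,0,0],[-0.1,0,0,0,0,0],[0,0,0,0,0,0],[0,0,0,0,0,0]],
])

```text
time_s: 45.65
tcp_pos: [527.7, -25.5, 62.1]
eef_rot: [3.141, -0.263, 0.138]
wrist_force: [-1.0, -0.3, 0.9]
opening: 25.0
finger_force: 60.9
```

Emit:
send_rows([
  [[-0.08,0,0,0,0,0],[0,0,0,0,0,0],[0,0,0,0,0,0]],
])

```text
time_s: 45.95
tcp_pos: [527.1, -25.6, 62.0]
eef_rot: [3.141, -0.263, 0.138]
wrist_force: [-0.3, -0.2, 2.3]
opening: 24.1
finger_force: 61.0
```

Emit:
send_rows([
  [[-0.06,0,-0.01,0,0,0],[0,0,0,0,0,0],[0,0,0,0,0,0]],
])

```text
time_s: 46.25
tcp_pos: [526.3, -25.7, 61.7]
eef_rot: [3.141, -0.263, 0.138]
wrist_force: [-1.8, 0.8, 2.4]
opening: 24.4
finger_force: 61.0
```

Emit:
send_rows([
  [[-0.06,0,-0.01,0,0,0],[0,0,0,0,0,0],[0,0,0,0,0,0]],
])

```text
time_s: 46.55
tcp_pos: [525.6, -25.7, 61.6]
eef_rot: [3.141, -0.263, 0.138]
wrist_force: [-1.9, -0.3, 2.2]
opening: 24.6
finger_force: 61.0
```

Emit:
send_rows([
  [[0,0,0,0,0,0],[0,0,0,0,0,0],[0,0,0,0,0,0],[0,0,0,0,0,0],[0,0,0,0,0,0],[0,0,-1,0,0,0],[0,0,-3,0,0,0],[0,0,-4,0,0,0]],
], hand=4.2)

```text
time_s: 47.35
tcp_pos: [503.3, -28.1, 138.1]
eef_rot: [-3.14, -0.258, 0.137]
wrist_force: [0.5, -1.0, 0.6]
opening: 41.9
finger_force: 0.0
```

Emit:
send_rows([
  [[0,0,-4,0,0,0],[0,4.5,-2,0,0,0],[0,4.5,0,0,0,0],[0,4.5,0,0,0,0],[0,4.5,0,0,0,0],[0,4.5,0,0,0,0],[0,4.5,0,0,0,0],[0,0,0,0,0,0]],
])

```text
time_s: 48.15
tcp_pos: [526.7, -303.2, 197.7]
eef_rot: [3.139, -0.263, 0.133]
wrist_force: [0.1, 0.1, 0.2]
opening: 42.0
finger_force: 0.0
```

Run:
```python
from ov import *
from cell import camera
c=camera("side");s=telemetry.sense();t=camera("top");pickle.dump((c,t),open("g13.pkl","wb"));print(s["time_s"],s["wrist_force"])
u2=np.array([np.cos(.138),np.sin(.138)]);o=np.array([597.3,-15.8])-45.6*u2
R=Ro.from_euler("z",.138)*Ro.from_euler("y",-np.radians(15.07));P=np.array([*o,63.3]);W=P+R.apply([-22,0,30])
ims=[]
for cam,b in((c,[2.3,-1.6,0]),(t,[3.2,1.8,0])):
    u,v=proj(cam,[555,-20,75])[0].astype(int);off=np.array([u-40,v-60])-.5
    im=cv2.resize(cam["pixels"][v-60:v+60,u-40:u+40],None,fx=5,fy=5,interpolation=cv2.INTER_CUBIC)
    edges(cam,im,P+b,R,off,5);edges(cam,im,W+b,R,off,5,"wedge",(0,200,0));ims.append(im)
cv2.imwrite("pics/g13.png",np.hstack(ims))
```

```text
48.2 [ 0.03310675  1.15378216 -1.20098501]
```

View pics/g13.png

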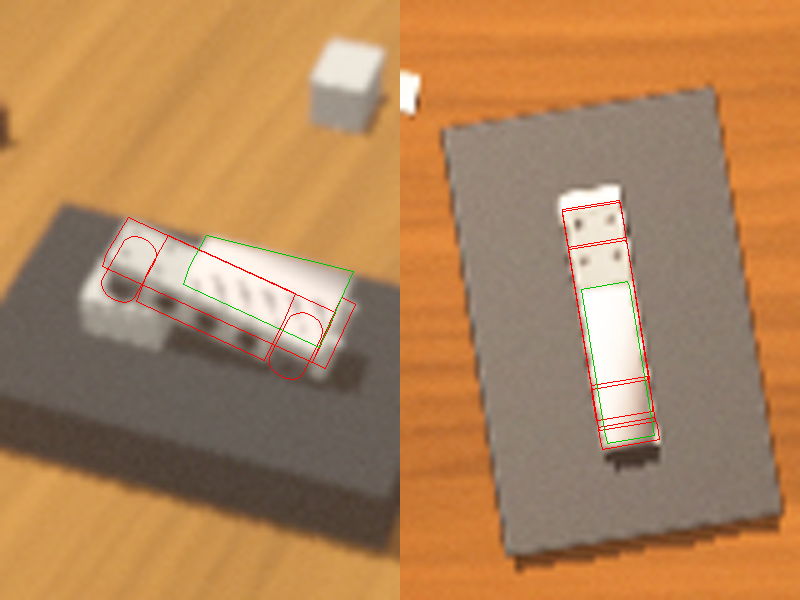

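The last picture shows the wedge at (270,290) in the side view and (615,360) in the top view, inside its nominal outline against the stop. The bar rests on the middle of the blocks, the tall block is untouched, and the arm is clear.

```bash
python3 -c "
from cell import arm;print(arm.hand_in())"
```

```text
the job is handed in; nothing more can be done
None
```

I set up the sine bar on the plate and handed the job in at about 48 s: 18 mm block with the 8 mm block flush on top, bar centred on them, and the wedge on the slope; the last pictures show its thick end at the stop to within about 1 mm. The judge's result was not shown.

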